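# Close up the inspection stage and hold the loupe in focus over the lens mount

### The job

The lens mount has just been loaded on the inspection stage: push its carrier fully home against the stop. Then take the loupe from its wooden rest by the handle and hold it level over the lens mount, lens centred above it and the glass at the height of the pointer on the stage's post, without knocking the loupe against the stage. Finish while still holding it there, steady and touching nothing but your gripper; leave the pointer and the other things on the bench as they are.

Things in the scene. Friction and masses are not known exactly. Their poses are not given: they have to be found in the camera images.
- stage: inspection stage, fixed to the bench: white base 255 x 120 x 20 mm; origin on its underside, directly below the lens mount's axis when the carrier is home; z up, +x from the push tab towards the post. Steel rails 34 mm high flank the carrier at y +-48 mm; a 36 mm high stop bar is 44 mm to +x. The post (12 mm thick, top 190 mm above the bench) stands at x +95 mm and carries the pointer.
- carrier (a joint): dark flat carrier plate with the lens mount fixed on it, sliding along the stage's x: 0 = fully home against the stop, grows (m) as it is drawn out to the stage's -x, at most 0.065. Slides with about 2 N of friction and stays where it is left.
- tab (a point): on the carrier: centre of the top edge of the upright black push tab, 12 mm thick along the stage's x, 36 mm wide along its y, 36 mm tall; this point is 69 mm above the bench. Push it to the stage's +x; the side facing -x is free. It slides with the carrier; home it is 69 mm to -x of the stage's origin.
- mount (a point): centre of the top of the lens mount, a knurled aluminium ring with glass in it, 50 mm across, 24 mm tall, its top 57 mm above the bench; moves with the carrier.
- mark (a point): tip of the pointer's flat blade (4 mm thick, this point at mid thickness), which points from the post to the stage's -x; 64 mm to +x of the lens mount's axis when home. Its height, 105 to 155 mm above the bench, is the height for the glass. The blade is on an aluminium collar 22 mm across, a stiff sliding fit on the post.
- loupe: loupe (reading lens), about 100 to 170 g: black ring 76 mm across and 12 mm thick around a glass lens, with a straight black handle to its -x. Origin below the lens centre, in the plane of the handle's underside; z up along the lens axis. Handle 16 mm wide (y) and 20 mm tall (z), from 49 to 161 mm from the lens axis.
- lens (a point): centre of the loupe's glass, 10 mm above the loupe's origin.
- grip (a point): on the loupe's handle, middle of its cross-section, 85 mm from the lens axis to the loupe's -x, near its balance point; the place to grip, across the handle's 16 mm. As it rests it is 46 mm above the bench, with the rest's 6 mm thick base below it.
- rest: wooden rest fixed to the bench on which the loupe lies: base 200 x 60 x 6 mm, origin on its underside below the loupe's grip; x along the loupe towards the lens. A block 34 x 74 mm carries the ring; a saddle 55 mm to -x carries the handle's far end between low cheeks (top 43 mm). The handle is free for 30 mm either side of the grip.
- tray: grey plastic parts tray 150 x 100 x 25 mm, fixed; origin under its centre. Not to be used.
- objective: steel objective 30 mm across, 36 mm tall, in the tray; origin under its centre. Leave alone.
- focus_knob: black focus knob 48 mm across, 30 mm tall; origin under its centre. Leave alone.
- eyepiece: black eyepiece 34 mm across, 44 mm tall; origin under its centre. Leave alone.
- screwdriver: screwdriver lying flat, about 200 mm long; origin under its middle. Leave alone.
- brush: wooden brush lying flat, about 200 mm long; origin under its middle. Leave alone.
- retainer: steel retaining ring 44 mm across, 8 mm tall; origin under its centre. Leave alone.
Things that resemble listed ones, but are neither listed nor needed, are in the scene too. Of the things like the rest, leave any that is green or pink; of the rest the larger one is meant.

How it is judged (in metres and radians):
On the way, in this order (a step that is already met when the one before it is completed fails the run):
1. the carrier is fully home (value of joint carrier below 0.004 m), for 0.2 s.
2. then the loupe is in the gripper, lifted off its rest (contact force between loupe and the fingers above 0.5 N and distance of loupe from where it was at the start of the episode above 0.03 m and contact force between loupe and rest below 0.1 N), for 0.2 s.
At the end, for the whole second after the job is handed in: The carrier is home (within 4 mm), and the gripper alone holds the loupe still: lens centre within 12 mm of the lens mount's axis in plan, within 7 mm of the pointer's height, level within 0.12 rad (7 degrees), touching neither stage nor rest (value of joint carrier below 0.004 m and contact force between loupe and the fingers above 0.5 N and horizontal distance between lens and mount below 0.012 m and z of lens in the frame of mark between -0.007 and 0.007 m and angle between loupe's own z axis and vertical below 0.12 rad and linear speed of loupe below 0.02 m/s and angular speed of loupe below 0.15 rad/s and contact force between loupe and stage below 0.1 N and contact force between loupe and rest below 0.1 N); the arm keeps its last pose, push and grip.
It fails at once if the pointer is shifted by more than 5 mm (distance of mark from where it was at the start of the episode above 0.005 m).
It fails at once if the loupe is knocked against the stage (over 4 N) (contact force between loupe and stage above 4 N).
It fails at once if another thing on the bench is shifted by more than 25 mm (distance of any of focus_knob, eyepiece, screwdriver, brush, retainer, objective from where it was at the start of the episode above 0.025 m).
It also fails if it takes over 67 s, if anything falls off the work surface, if the arm or the gripper's body presses on something with over 40 N, if the wrist force passes 120 N, or if a joint passes its speed limit or range.

### The arm

A 7-joint arm with a two-finger parallel gripper is mounted at the origin on the work surface. World frame = base frame: x ahead of the robot, y to its left, z up, the work surface at z = 0. Lengths are in m, angles in degrees, forces in N, time in s.
With the tool pointing down it reaches from about 0.425 to 0.925 m from the base axis. Payload 6.8 kg.
Tool frame: the origin (TCP) lies at the very end of the fingers, on their centre line; the grasp point (between the pads) lies 19 mm behind it; z points along the fingers, x is the direction in which the jaws open and shut, and the axes are right-handed (so a half turn about z gives the same grasp; the last joint's range is limited). The gripper opens to 85 mm and grips with 20 to 120 N. Pads are 22 mm wide; open, the fingers measure 114 mm over their backs; the gripper's body (76 mm by 85 mm) begins 54 mm behind the grasp point. The pads swing forward as they close: fully open they stand 13 mm farther back than shut.
Start: joints at [-83.256, 27.33, 1.283, 89.118, -0.659, 63.558, -4.761], TCP at [0.151, 0.658, 0.195] pointing down, gripper open.
Joint ranges: [-169.35, 169.35], [-19.33, 120.38], [-80.79, 83.38], [13.8, 139.57], [-78.32, 258.32], [9.67, 109.79], [-169.56, 169.56]. Speed limits (degrees/s): [136.94, 136.94, 180, 180, 180, 180, 180].

### API

Orientations are given as [roll, pitch, yaw] about the fixed x, y, z axes, in that order (R = Rz(yaw) Ry(pitch) Rx(roll)).
In Python, from bench import sense, capture, hand_in gives the robot as it stands.
- The arm moves only by the tool servo_tool, never from a script. Its argument "commands" is a list of rows, each an object of numbers: "x", "y", "z": the shift along the world's x, y, z in m; "rx", "ry", "rz": the turn, a rotation vector about the world's x, y, z in rad. A call has 1 to 5 rows; each row shifts and turns the commanded pose from where the row before left it; what a row does not reach is not made up. A row lasts 1/12 s, in which the tool goes at most 41.7 mm and 7.16 degrees, less where a joint would pass 70% of its speed; a pose out of reach is approached as far as the arm can. A call with a gripper value outside its range is refused whole. "claw" is the finger opening in m, from 0 to 0.0854, set as the call begins (left out, the last holds). The fingers move at their own pace and stop on an object; the grip force is fixed at half the most. Time passes only in rows, so rows that do not move let the fingers close. It gives the time, the measured TCP pose, the force and the opening at its end, in the units of the state.
- sense(): the state, without advancing time (a new reading comes with each control period).
- capture(name): name is "scene" or "top" or "wrist"; returns a dict with "frame" (480x640x3 uint8, red, green, blue), "vfov" (degrees; the focal length in pixels is half the picture's height over the tangent of half this angle, whatever the lens; pixels are square), "cx", "cy" (the principal point, pixels), "k1" (the pictures are not rectified: a ray, as slopes to the right and down, at radius r is drawn at 1 + k1 r^2 times it, then the intrinsics apply), "origin" and "attitude" of the camera in the world; the wrist camera has in their place "tool_from_camera" (4x4, takes a point from camera to tool coordinates, whose origin is the TCP and whose axes are the tool frame's). Camera axes: x right, y down, z forward; pixel columns grow to the right and rows downward; lengths in m; the calibration is good to about 2 mm. A picture is of the moment at which its call begins: read the wrist's pose just before it. There is no depth.
- hand_in(): hands the job in, once; it reports no verdict.
The state is a dict: "time": time; "joint_pos": joint angles; "joint_velocities": joint speeds; "joint_torque": joint torques, N m; "tool_pos": TCP position; "ee_rot": TCP orientation; "contact_force": force on the tool from outside, world axes, zero at the start; "torque": the same for the moment, N m; "gripper_width": opening from 0.0 (shut) to 1.0 (fully open).
Only numpy, scipy, OpenCV 4.12 (cv2) and the standard library are available. Lean on these libraries where they do the work, as an engineer would, in place of code of your own. Each camera call takes 0.05 s, during which the arm holds its last target.

## Working session

There is one attempt and no reset: what is moved stays moved. The work goes in short steps, Python scripts to look and compute and a tool call to move; the robot and the scene stay as the last step left them, time stands still between calls to the robot, and variables do not carry over. Pictures are saved under pics/ and viewed, and the job is handed in when it is done.

Besides the shell and the picture viewer there is one more tool, called after "Emit:" as name(argument=value, ...), one argument or row to a line, values as JSON. servo_tool: Moves the arm, as the interface text tells. Its arguments: {"type":"object","properties":{"commands":{"type":"array","items":{"type":"object","properties":{"x":{"type":"number"},"y":{"type":"number"},"z":{"type":"number"},"rx":{"type":"number"},"ry":{"type":"number"},"rz":{"type":"number"}}}},"claw":{"type":"number"}},"required":["commands"]}

```bash
mkdir -p pics; ls; cat > h.py <<'E'
import numpy as np, cv2
from scipy.spatial.transform import Rotation as R
from bench import sense, capture, hand_in
import pickle
def snap(name, tag):
    s=sense(); c=capture(name); c=dict(c); c['state']=s
    cv2.imwrite(f'pics/{tag}.png', cv2.cvtColor(np.asarray(c['frame']),cv2.COLOR_RGB2BGR))
    pickle.dump(c,open(f'{tag}.pkl','wb')); return c
def load(tag): return pickle.load(open(f'{tag}.pkl','rb'))
def pose(c):
    if 'tool_from_camera' in c:
        s=c['state']; T=np.eye(4); T[:3,:3]=R.from_euler('xyz',s['ee_rot'],degrees=True).as_matrix(); T[:3,3]=s['tool_pos']
        return T@np.array(c['tool_from_camera'])
    T=np.eye(4); a=np.array(c['attitude'],float)
    T[:3,:3]=a if a.shape==(3,3) else R.from_euler('xyz',a,degrees=True).as_matrix()
    T[:3,3]=c['origin']; return T
def KD(c):
    f=240/np.tan(np.radians(c['vfov'])/2)
    return np.array([[f,0,c['cx']],[0,f,c['cy']],[0,0,1.]]), np.array([c['k1'],0,0,0.])
def ray(c,uv):
    K,D=KD(c); p=cv2.undistortPoints(np.array([[uv]],float),K,D)[0,0]
    T=pose(c); return T[:3,3], T[:3,:3]@np.array([p[0],p[1],1.])
def onz(c,uv,z):
    o,d=ray(c,uv); return o+d*(z-o[2])/d[2]
def proj(c,P):
    K,D=KD(c); T=np.linalg.inv(pose(c)); r,_=cv2.Rodrigues(T[:3,:3])
    return cv2.projectPoints(np.array(P,float).reshape(-1,1,3),r,T[:3,3],K,D)[0][:,0]
def tri(obs):
    A=np.zeros((3,3));b=np.zeros(3);L=[]
    for c,uv in obs:
        o,d=ray(c,uv); d=d/np.linalg.norm(d); M=np.eye(3)-np.outer(d,d); A+=M;b+=M@o;L.append((o,M))
    p=np.linalg.solve(A,b); return p,[float(np.linalg.norm(M@(p-o))) for o,M in L]
E
python3 - <<'E'
from h import *
print(sense())
for n in ['scene','top','wrist']:
    c=snap(n,n+'0'); print({k:v for k,v in c.items() if k not in('frame','state')})
E
```

```text
pics
{'time': 0.0, 'joint_pos': array([-83.25662785,  27.3751755 ,   1.28029837,  89.17819009,
        -0.65908146,  63.55762068,  -4.76083253]), 'joint_velocities': array([ 0.04968419, -0.07385404,  0.03728839,  0.06331015, -0.0634841 ,
        0.05315217, -0.02352629]), 'joint_torque': array([-9.88805641e-05, -5.96472144e+01,  1.60794508e+00, -2.81192815e+01,
        1.24683027e-02,  9.61286947e-03, -2.04765161e-05]), 'tool_pos': array([0.15099416, 0.65722243, 0.19383403]), 'ee_rot': array([1.79992329e+02, 1.03354532e-01, 7.70642608e+01]), 'contact_force': array([1.0274862 , 0.07204842, 0.66265978]), 'torque': array([0.05295342, 0.00377536, 0.03895847]), 'gripper_width': 0.9967608217816237}
{'vfov': 48.167785516983265, 'cx': 313.27207567213344, 'cy': 244.33483465835525, 'k1': 0.035320902986923995, 'origin': array([1.57680271, 0.6919759 , 1.13435105]), 'attitude': array([-127.98802205,   -1.15742371,  126.83395934])}
{'vfov': 44.42820809909742, 'cx': 321.1231599797444, 'cy': 239.20328964342488, 'k1': 0.055200888439739006, 'origin': array([ 0.35345135, -0.09786441,  1.53670759]), 'attitude': array([-175.05417363,    0.79622607,  -90.58189783])}
{'vfov': 60.9324041146111, 'cx': 315.7575091275604, 'cy': 240.15896162125665, 'k1': 0.005253026875419462, 'tool_from_camera': array([[ 9.99999965e-01, -8.61551063e-05, -2.49350994e-04,
        -1.36918717e-04],
       [ 1.56717296e-04,  9.54326950e-01,  2.98764200e-01,
        -7.63570195e-02],
       [ 2.12222312e-04, -2.98764229e-01,  9.54326931e-01,
        -1.78835426e-01],
       [ 0.00000000e+00,  0.00000000e+00,  0.00000000e+00,
         1.00000000e+00]])}
```

View pics/scene0.png

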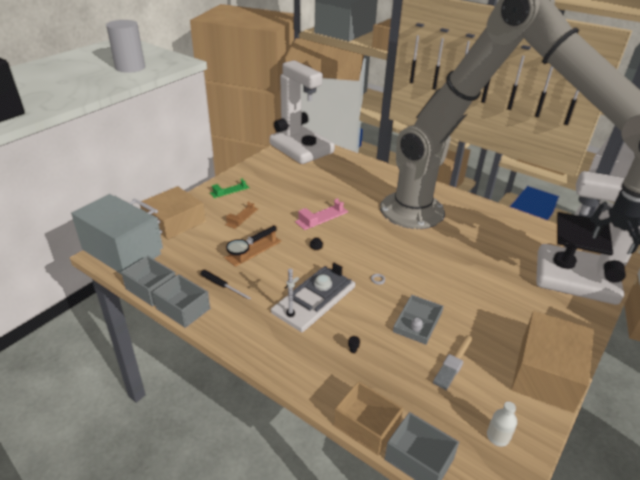

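View pics/top0.png

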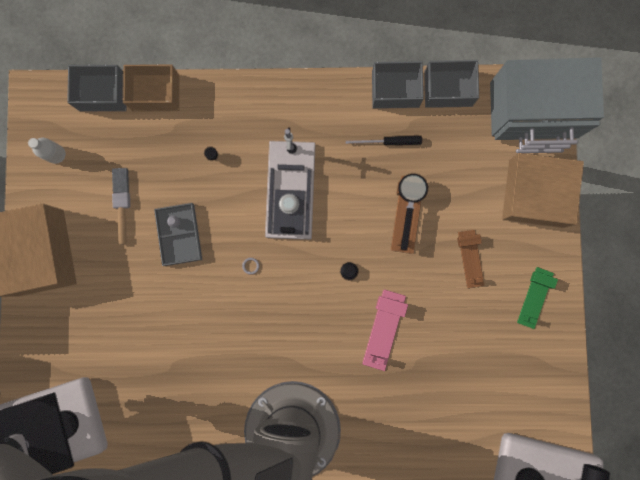

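View pics/wrist0.png

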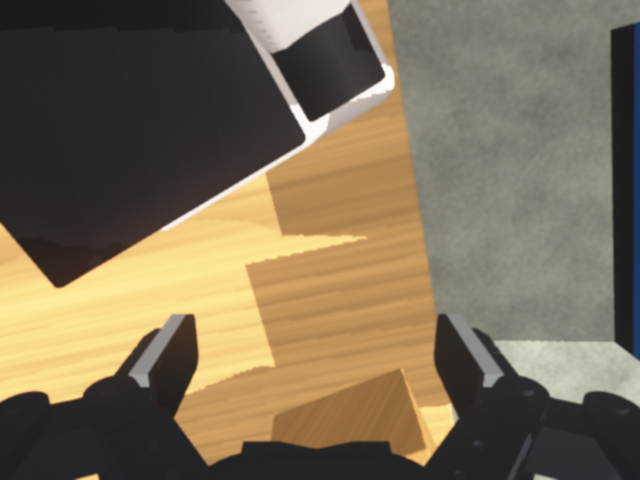

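The scene and top views show two brown rests: a larger one at top (405,225), which carries the loupe, and a smaller empty one at (470,258). There are also a green rest at (537,298) and a pink one at (384,330). The larger brown one is the one meant. The stage is at top (290,190), with the post at the far end (289,140) and the tab at (288,231). I'll enlarge to confirm.

```bash
python3 - <<'E'
import cv2,numpy as np
t=cv2.imread('pics/top0.png'); s=cv2.imread('pics/scene0.png')
a=cv2.resize(t[115:275,250:450],(800,600)[:1]+(640,),interpolation=cv2.INTER_CUBIC) if 0 else cv2.resize(t[120:270,250:450],None,fx=4,fy=4,interpolation=cv2.INTER_CUBIC)
b=cv2.resize(s[190:340,210:410],None,fx=4,fy=4,interpolation=cv2.INTER_CUBIC)
cv2.imwrite('pics/tc.png',a);cv2.imwrite('pics/sc.png',b)
from h import *
c=load('top0')
for n,uv,z in [('tab',(288,231),.069),('mount',(289,203),.057),('lens',(413,188),.046),('handle end',(406,247),.05),('post',(289,133),.19)]:
    print(n,onz(c,uv,z))
E
```

```text
tab [0.50229758 0.00422512 0.069     ]
mount [0.57501076 0.00212121 0.057     ]
lens [ 0.61133148 -0.31458914  0.046     ]
handle end [ 0.46009596 -0.29292996  0.05      ]
post [ 0.71983167 -0.00788111  0.19      ]
```

View pics/tc.png

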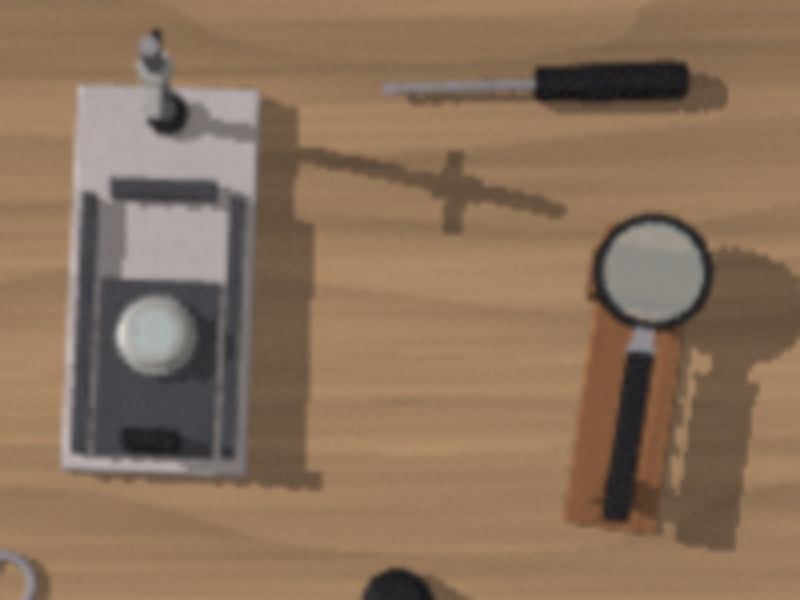

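View pics/sc.png

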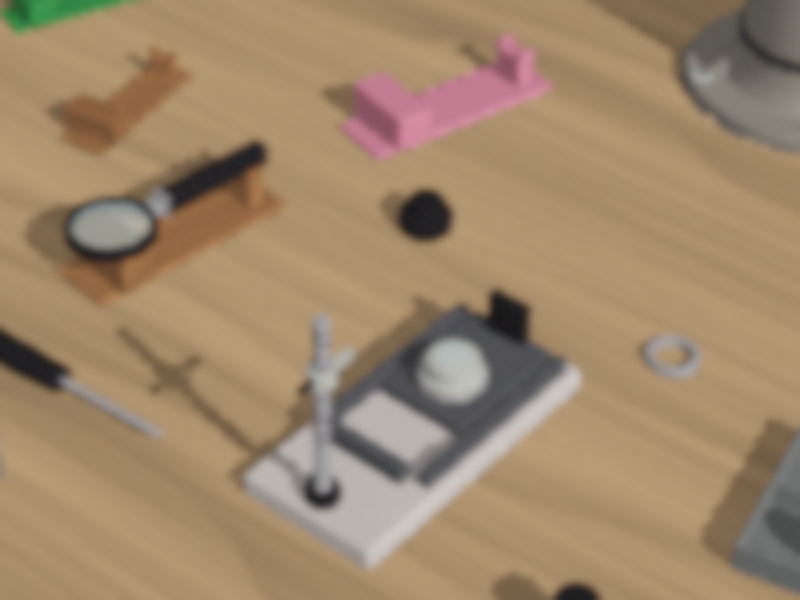

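The crops confirm it: the loupe lies on the larger brown rest, with its ring at top-crop (652,270) and its handle running down to (615,515). The carrier is drawn out, with the tab near (0.50,0.00) and the mount near (0.575,0.00). Next I move over the stage and close the fingers on the way.

Emit:
servo_tool(
  commands=[
    {"x": 0.014, "y": -0.035, "z": 0.01, "rz": 0.01},
    {"x": 0.014, "y": -0.035, "z": 0.01, "rz": 0.01},
    {"x": 0.014, "y": -0.035, "z": 0.01, "rz": 0.01},
    {"x": 0.014, "y": -0.035, "z": 0.01, "rz": 0.01},
    {"x": 0.014, "y": -0.035, "z": 0.01, "rz": 0.01},
  ],
  claw=0,
)

```text
invalid input at $.commands[0]: expected keys x, y, z, rx, ry, rz
```

Emit:
servo_tool(
  commands=[
    {"x": 0.014, "y": -0.035, "rz": 0.01},
    {"x": 0.014, "y": -0.035, "rz": 0.01},
    {"x": 0.014, "y": -0.035, "rz": 0.01},
    {"x": 0.014, "y": -0.035, "rz": 0.01},
    {"x": 0.014, "y": -0.035, "rz": 0.01},
  ],
)

```text
invalid input at $.commands[0]: expected keys x, y, z, rx, ry, rz
```

Emit:
servo_tool(
  commands=[
    {"x": 0.014, "y": -0.035, "rz": 0.01},
    {"x": 0.014, "y": -0.035, "rz": 0.01},
    {"x": 0.014, "y": -0.035, "rz": 0.01},
    {"x": 0.014, "y": -0.035, "rz": 0.01},
    {"x": 0.014, "y": -0.035, "rz": 0.01},
  ],
)

```text
invalid input at $.commands[0]: expected keys x, y, z, rx, ry, rz
```

Emit:
servo_tool(
  commands=[
    {"x": 0.014, "y": -0.03, "rz": 0.01},
    {"x": 0.014, "y": -0.03, "rz": 0.01},
    {"x": 0.014, "y": -0.03, "rz": 0.01},
    {"x": 0.014, "y": -0.03, "rz": 0.01},
    {"x": 0.014, "y": -0.01, "rz": 0.01},
  ],
)

```text
invalid input at $.commands[0]: expected keys x, y, z, rx, ry, rz
```

```bash
python3 - <<'E'
from h import *
c=snap('wrist','w1'); s=sense(); print(s['time'],s['tool_pos'],s['ee_rot'],s['gripper_width'],s['joint_pos'])
E
```

```text
0.2 [0.15104586 0.65747153 0.19420032] [1.79995457e+02 6.56374424e-02 7.70611473e+01] 1.0007297565464326 [-83.25632032  27.35927727   1.2818164   89.15380642  -0.65926387
  63.56006688  -4.7624642 ]
```

View pics/w1.png

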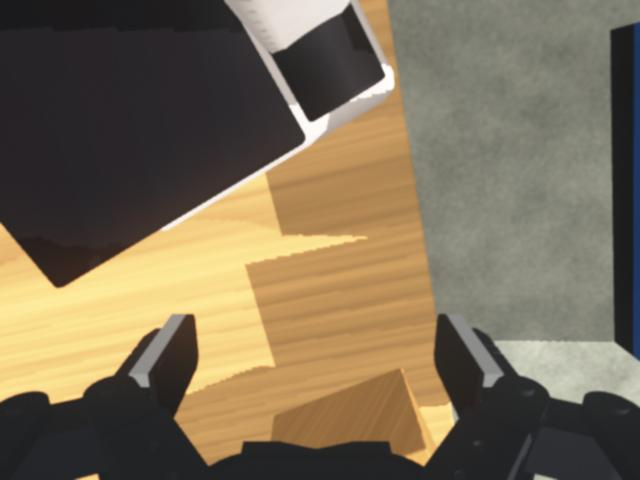

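All six keys are required in each row, so nothing moved. The wrist view points toward the fingers, and image down is world +x, so I'll look with the gripper open and the TCP beyond the target.

Emit:
servo_tool(
  commands=[
    {"x": 0.022, "y": -0.033, "z": 0.006, "rx": 0, "ry": 0, "rz": 0.01},
    {"x": 0.022, "y": -0.033, "z": 0.006, "rx": 0, "ry": 0, "rz": 0.01},
    {"x": 0.022, "y": -0.033, "z": 0.006, "rx": 0, "ry": 0, "rz": 0.01},
    {"x": 0.022, "y": -0.033, "z": 0.006, "rx": 0, "ry": 0, "rz": 0.01},
    {"x": 0.022, "y": -0.033, "z": 0.006, "rx": 0, "ry": 0, "rz": 0.01},
  ],
)

```text
time: 0.62
tool_pos: [0.2619, 0.491, 0.2249]
ee_rot: [-180.0, 0.0, 80.0]
contact_force: [0.4, 0.2, 1.2]
gripper_width: 0.997
```

Emit:
servo_tool(
  commands=[
    {"x": 0.022, "y": -0.033, "z": 0.006, "rx": 0, "ry": 0, "rz": 0.01},
    {"x": 0.022, "y": -0.033, "z": 0.006, "rx": 0, "ry": 0, "rz": 0.01},
    {"x": 0.022, "y": -0.033, "z": 0.006, "rx": 0, "ry": 0, "rz": 0.01},
    {"x": 0.022, "y": -0.033, "z": 0.006, "rx": 0, "ry": 0, "rz": 0.01},
    {"x": 0.022, "y": -0.033, "z": 0.006, "rx": 0, "ry": 0, "rz": 0.01},
  ],
)

```text
time: 1.03
tool_pos: [0.3718, 0.326, 0.2552]
ee_rot: [-180.0, -0.0, 82.8]
contact_force: [0.9, -0.1, 0.0]
gripper_width: 0.999
```

Emit:
servo_tool(
  commands=[
    {"x": 0.022, "y": -0.033, "z": 0.006, "rx": 0, "ry": 0, "rz": 0.01},
    {"x": 0.022, "y": -0.033, "z": 0.006, "rx": 0, "ry": 0, "rz": 0.01},
    {"x": 0.022, "y": -0.033, "z": 0.006, "rx": 0, "ry": 0, "rz": 0.01},
    {"x": 0.022, "y": -0.033, "z": 0.006, "rx": 0, "ry": 0, "rz": 0.01},
    {"x": 0.022, "y": -0.033, "z": 0.006, "rx": 0, "ry": 0, "rz": 0.01},
  ],
)

```text
time: 1.45
tool_pos: [0.4817, 0.161, 0.2853]
ee_rot: [180.0, -0.0, 85.7]
contact_force: [0.8, 1.1, 0.4]
gripper_width: 1.001
```

Emit:
servo_tool(
  commands=[
    {"x": 0.022, "y": -0.033, "z": 0.006, "rx": 0, "ry": 0, "rz": 0.01},
    {"x": 0.022, "y": -0.033, "z": 0.006, "rx": 0, "ry": 0, "rz": 0.01},
    {"x": 0.022, "y": -0.033, "z": 0.006, "rx": 0, "ry": 0, "rz": 0.01},
    {"x": 0, "y": 0, "z": 0, "rx": 0, "ry": 0, "rz": 0},
  ],
)

```text
time: 1.78
tool_pos: [0.5507, 0.0551, 0.3043]
ee_rot: [179.7, 0.2, 86.8]
contact_force: [0.1, -0.7, -0.1]
gripper_width: 0.998
```

```bash
python3 - <<'E'
from h import *
c=snap('wrist','w1'); s=c['state']; print(s['time'],s['tool_pos'],s['ee_rot'],s['gripper_width'],s['joint_pos'])
E
```

```text
1.7833 [0.55072452 0.05509019 0.30430201] [179.74686477   0.18026096  86.76207377] 0.9984447170288291 [-33.73171344  10.77828015  25.25007905  99.3160169   -4.60368299
  70.76204711  79.39304589]
```

View pics/w1.png

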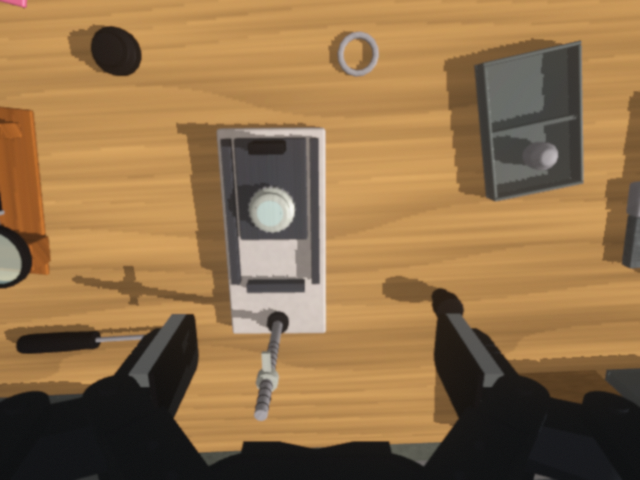

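The wrist view shows the stage clearly: base corners at (219,129), (325,129), (325,331) and (235,333), tab top at about (267,146), mount at (269,210), and the post with its collar at (267,368).

```bash
python3 - <<'E'
from h import *
c=load('w1'); im=cv2.imread('pics/w1.png')
cv2.imwrite('pics/w1a.png',cv2.resize(im[110:260,190:350],None,fx=4,fy=4,interpolation=cv2.INTER_CUBIC))
cv2.imwrite('pics/w1b.png',cv2.resize(im[300:430,200:330],None,fx=4.5,fy=4.5,interpolation=cv2.INTER_CUBIC))
P=[onz(c,p,.02)[:2] for p in [(219,129),(325,129),(325,331),(235,333)]]
P=np.array(P);print(P, np.linalg.norm(P-np.roll(P,-1,0),axis=1))
for a,b in((0,3),(1,2)): d=P[b]-P[a];print(np.degrees(np.arctan2(d[1],d[0])))
print('mount',onz(c,(269,208),.057),'tab',onz(c,(266,141),.069))
E
```

```text
[[ 0.48702484 -0.04857767]
 [ 0.49355173  0.06735887]
 [ 0.74301555  0.05492481]
 [ 0.73955595 -0.06054085]] [0.11612011 0.24977351 0.11551748 0.25281432]
-2.7122515876682063
-2.8534396079502184
mount [0.56997818 0.00295826 0.057     ] tab [0.4995905  0.00780053 0.069     ]
```

View pics/w1a.png

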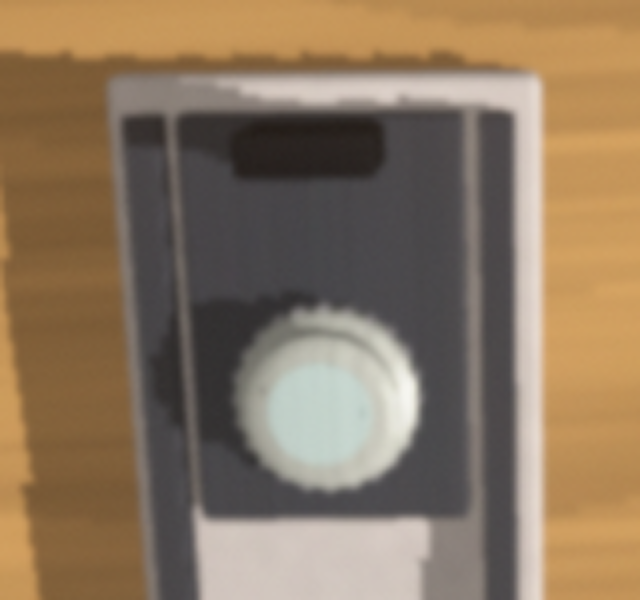

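View pics/w1b.png

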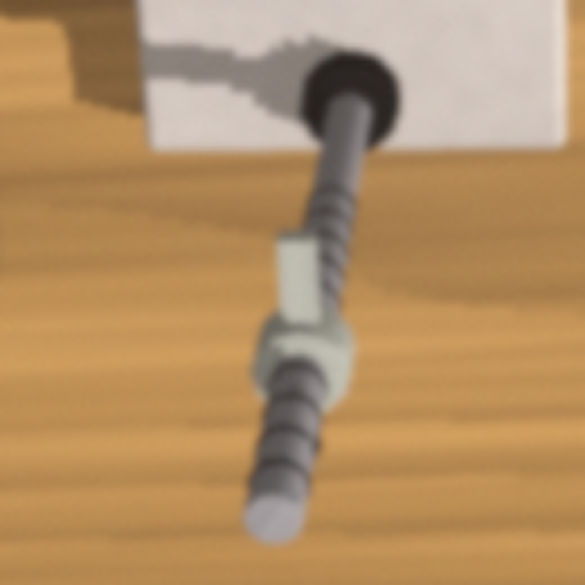

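```bash
python3 - <<'E'
from h import *
c=load('w1');t=load('top0');s=load('scene0')
print('tab',onz(c,(267,146.5),.069),'mount',onz(c,(270.8,212.5),.057),'glass',onz(c,(270,213.5),.057))
print('post foot',onz(c,(277.8,323),.02),'post top',onz(c,(260.7,415.3),.19))
print('tab tri',tri([(c,(267,146.5)),(t,(287.5,230))]))
print('mount tri',tri([(c,(270.8,212.5)),(t,(250+155/4,120+334/4))]))
print('tip tri',tri([(c,(266.2,352.7)),(s,(297.5,278))]))
print('top tri',tri([(c,(260.7,415.3)),(s,(290,270))]), proj(s,[(.73,-.01,.19)]))
E
```

```text
tab [0.50493744 0.00829276 0.069     ] mount [0.57500765 0.00443445 0.057     ] glass [0.57605818 0.00347781 0.057     ]
post foot [ 0.72824499 -0.00446924  0.02      ] post top [ 0.72379879 -0.00334964  0.19      ]
tab tri (array([0.50616155, 0.0064926 , 0.05472727]), [0.00014757634273454952, 0.0001475763427344136])
mount tri (array([0.57528567, 0.00346624, 0.05224184]), [0.0009100512182925725, 0.0009100512182925078])
tip tri (array([ 0.69365613, -0.00069648,  0.13904784]), [0.0012477491880769132, 0.0012477491880768363])
top tri (array([ 0.72434276, -0.00242629,  0.18843278]), [0.0013091401912554421, 0.0013091401912555338]) [[286.07287068 269.24391883]]
```

The checks agree. The mount height triangulates to 52 mm, against 57 mm stated. Tab to mount comes to 70 mm, against 69. The stage yaw is about -2.8° and the carrier is drawn out about 56 mm. The pointer tip is at about z 0.139, to be refined. Next I close the fingers and go down behind the tab.

Emit:
servo_tool(
  commands=[
    {"x": -0.03, "y": -0.016, "z": -0.015, "rx": 0, "ry": 0, "rz": 0},
    {"x": -0.03, "y": -0.016, "z": -0.015, "rx": 0, "ry": 0, "rz": 0},
    {"x": -0.028, "y": -0.016, "z": -0.015, "rx": 0, "ry": 0, "rz": 0},
    {"x": 0, "y": 0, "z": -0.035, "rx": 0, "ry": 0, "rz": 0},
    {"x": 0, "y": 0, "z": -0.035, "rx": 0, "ry": 0, "rz": 0},
  ],
  claw=0,
)

```text
time: 2.25
tool_pos: [0.4583, 0.0163, 0.188]
ee_rot: [179.8, -0.2, 87.4]
contact_force: [0.3, 1.2, -0.8]
gripper_width: 0.294
```

Emit:
servo_tool(
  commands=[
    {"x": 0, "y": 0, "z": -0.035, "rx": 0, "ry": 0, "rz": 0},
    {"x": 0, "y": 0, "z": -0.035, "rx": 0, "ry": 0, "rz": 0},
    {"x": 0, "y": 0, "z": -0.03, "rx": 0, "ry": 0, "rz": 0},
    {"x": 0, "y": 0, "z": 0, "rx": 0, "ry": 0, "rz": 0},
  ],
)

```text
time: 2.58
tool_pos: [0.4543, 0.0164, 0.0832]
ee_rot: [-179.4, 0.2, 87.5]
contact_force: [-1.2, -0.1, 0.0]
gripper_width: -0.004
```

```bash
python3 - <<'E'
from h import *
c=snap('wrist','w2'); c2=snap('scene','s2');s=sense(); print(s['time'],s['tool_pos'],s['ee_rot'],s['gripper_width'],s['contact_force'])
im=cv2.imread('pics/s2.png'); cv2.imwrite('pics/s2c.png',cv2.resize(im[200:350,240:440],None,fx=4,fy=4,interpolation=cv2.INTER_CUBIC))
E
```

```text
2.6833 [0.45824116 0.01632407 0.08768119] [-1.79861097e+02  4.04993284e-02  8.74171185e+01] -0.0011826880325569208 [-0.04068134  0.00532832  0.14455552]
```

View pics/s2c.png

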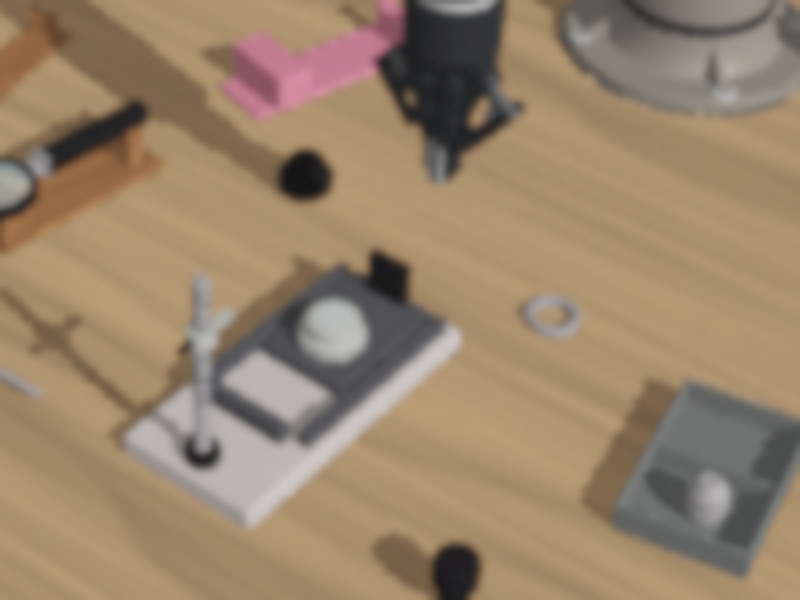

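The fingers are shut at (0.458, 0.016, 0.088), clear of the tab on its -x side (crop (388,277)). I go down to z≈0.05 and centre in y, then push gently along the stage's x.

Emit:
servo_tool(
  commands=[
    {"x": 0.003, "y": -0.005, "z": -0.019, "rx": 0, "ry": 0, "rz": 0},
    {"x": 0.003, "y": -0.004, "z": -0.018, "rx": 0, "ry": 0, "rz": 0},
    {"x": 0, "y": 0, "z": 0, "rx": 0, "ry": 0, "rz": 0},
  ],
)

```text
time: 2.93
tool_pos: [0.4656, 0.0069, 0.051]
ee_rot: [180.0, -0.0, 87.4]
contact_force: [0.2, -0.6, 0.6]
gripper_width: 0.002
```

Emit:
servo_tool(
  commands=[
    {"x": 0.012, "y": -0.0006, "z": 0, "rx": 0, "ry": 0, "rz": 0},
    {"x": 0.012, "y": -0.0006, "z": 0, "rx": 0, "ry": 0, "rz": 0},
    {"x": 0.01, "y": -0.0005, "z": 0, "rx": 0, "ry": 0, "rz": 0},
    {"x": 0.008, "y": -0.0004, "z": 0, "rx": 0, "ry": 0, "rz": 0},
  ],
)

```text
time: 3.27
tool_pos: [0.5094, 0.0054, 0.0529]
ee_rot: [179.8, -0.1, 87.4]
contact_force: [0.2, -0.1, 0.1]
gripper_width: -0.003
```

Emit:
servo_tool(
  commands=[
    {"x": 0.008, "y": -0.0004, "z": 0, "rx": 0, "ry": 0, "rz": 0},
    {"x": 0.008, "y": -0.0004, "z": 0, "rx": 0, "ry": 0, "rz": 0},
    {"x": 0.006, "y": -0.0003, "z": 0, "rx": 0, "ry": 0, "rz": 0},
    {"x": 0, "y": 0, "z": 0, "rx": 0, "ry": 0, "rz": 0},
  ],
)

```text
time: 3.6
tool_pos: [0.5306, 0.0037, 0.0511]
ee_rot: [179.9, 0.0, 87.4]
contact_force: [0.5, 0.2, 0.2]
gripper_width: 0.002
```

```bash
python3 - <<'E'
from h import *
c=snap('wrist','w3'); c2=snap('scene','s3');s=sense(); print(s['time'],s['tool_pos'],s['contact_force'])
im=cv2.imread('pics/s3.png'); cv2.imwrite('pics/s3c.png',cv2.resize(im[200:350,240:440],None,fx=4,fy=4,interpolation=cv2.INTER_CUBIC))
E
```

```text
3.7 [0.52885198 0.00356003 0.05065453] [ 0.14771751 -0.7432263   0.02128573]
```

View pics/s3c.png

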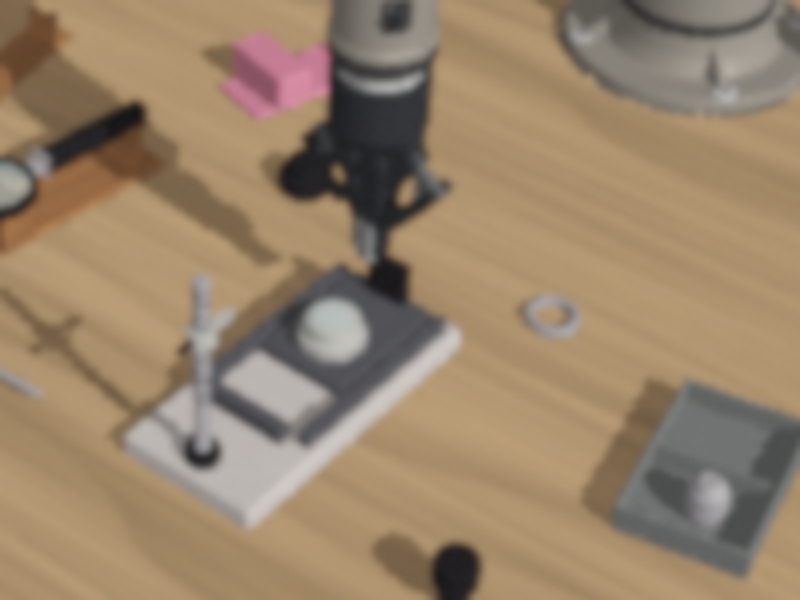

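The carrier has not moved, although the TCP reads x 0.529. That conflicts with my estimate, so I check before pushing further.

```bash
python3 - <<'E'
from h import *
c=load('s3'); s=c['state']
print('tcp px',proj(c,[s['tool_pos'],(.505,.007,.069)]), 'crop', (proj(c,[s['tool_pos'],(.505,.007,.069)])-[240,200])*4)
print(s['tool_pos'],s['time'])
t=snap('top','t3');im=cv2.imread('pics/t3.png')
cv2.imwrite('pics/t3c.png',cv2.resize(im[120:270,220:420],None,fx=4,fy=4,interpolation=cv2.INTER_CUBIC))
print(proj(t,[t['state']['tool_pos']]))
E
```

```text
tcp px [[331.12412586 271.97401134]
 [336.8609925  263.85831607]] crop [[364.49650346 287.89604535]
 [387.44396998 255.43326427]]
[0.52954205 0.00360409 0.05082134] 3.65
[[288.70925301 221.34193622]]
```

View pics/t3c.png

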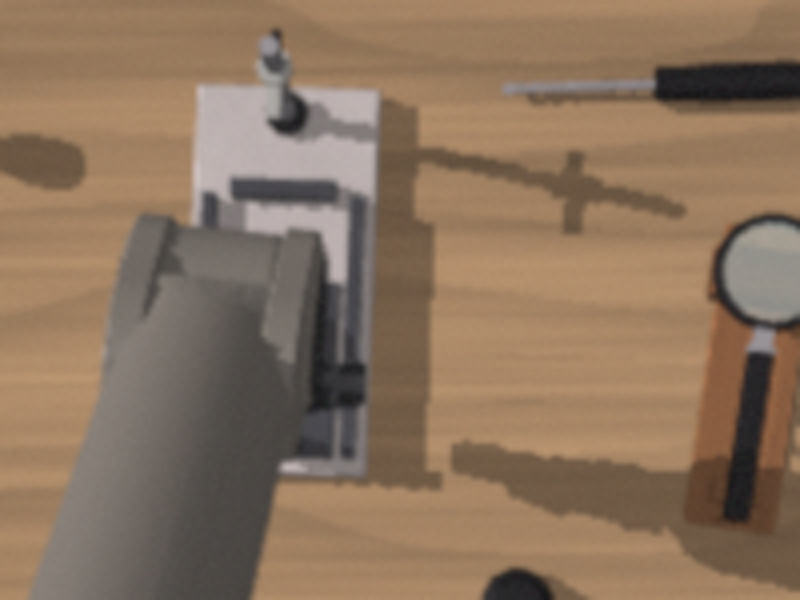

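View pics/w3.png

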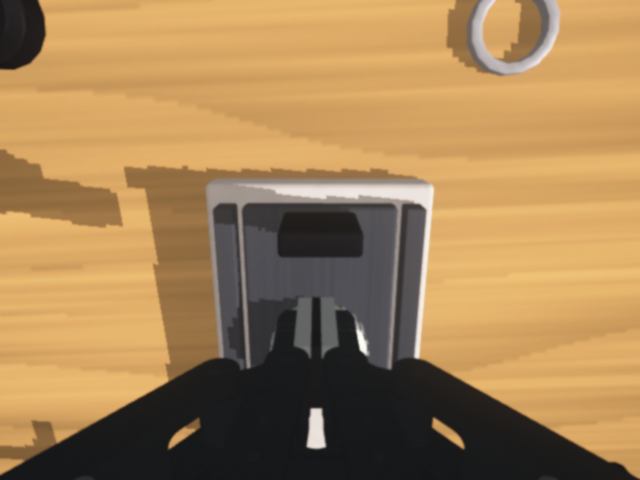

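The wrist view w3 shows the tab at (320,235), nearer the camera than the fingertips, which end at about row 298. So the fingers passed over the tab, and the real tips must be higher than the TCP I assumed. I'll measure where the fingertips really are.

```bash
python3 - <<'E'
from h import *
c=load('s2'); s=c['state'];p=s['tool_pos']
for dz in (0,.01,.02,.03): print(dz,(proj(c,[p+[0,0,dz]])-[240,200])*4)
im=cv2.imread('pics/s2.png'); cv2.imwrite('pics/s2d.png',cv2.resize(im[190:260,310:390],None,fx=8,fy=8,interpolation=cv2.INTER_CUBIC))
im=cv2.imread('pics/s3.png'); cv2.imwrite('pics/s3d.png',cv2.resize(im[220:300,290:370],None,fx=7,fy=7,interpolation=cv2.INTER_CUBIC))
print('s2d tcp',(proj(c,[p])-[310,190])*8)
c=load('s3');print('s3d tcp',(proj(c,[c['state']['tool_pos']])-[290,220])*7)
w=load('w3'); print('wrist tcp px',proj(w,[w['state']['tool_pos']]))
E
```

```text
0 [[434.05069625 211.97448704]]
0.01 [[434.83099389 201.9477975 ]]
0.02 [[435.61729281 191.84688236]]
0.03 [[436.40966617 181.67086619]]
s2d tcp [[308.1013925  503.94897409]]
s3d tcp [[287.86888105 363.81807937]]
wrist tcp px [[316.17613719 281.21931929]]
```

View pics/s2d.png

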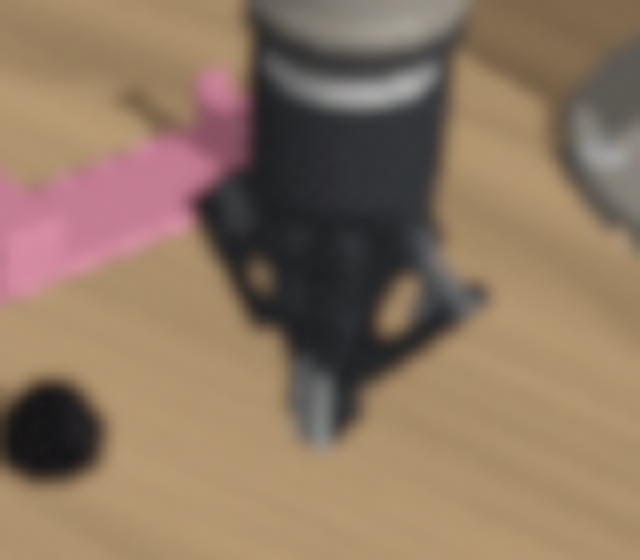

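View pics/s3d.png

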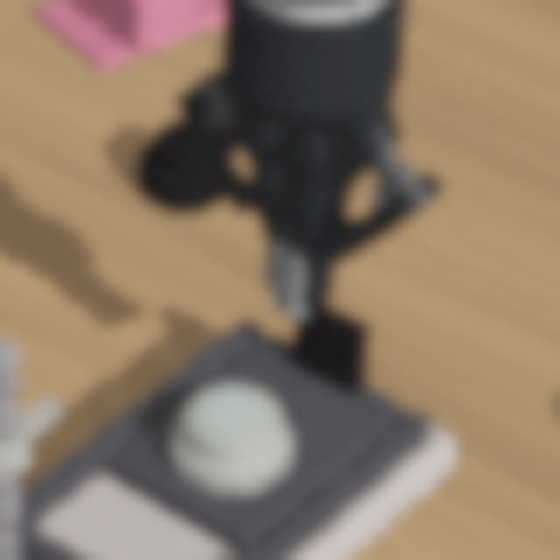

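```bash
python3 - <<'E'
from h import *
w=load('w3'); 
for a in [0,.027]:
    w['state']['tool_pos'][2]+=a
    A=onz(w,(207.5,185),.02);B=onz(w,(433,185),.02);C=onz(w,(278,250),.069);D=onz(w,(363,250),.069);E=onz(w,(283,212),.069);F=onz(w,(354,212),.069)
    print(a,A,B,np.linalg.norm(A-B),'tab',C,D,np.linalg.norm(C-D),E,np.linalg.norm(E-F))
im=cv2.imread('pics/w3.png'); cv2.imwrite('pics/w3c.png',cv2.resize(im[170:370,200:440],None,fx=3.3,fy=3,interpolation=cv2.INTER_CUBIC))
E
```

```text
0 [ 0.48753628 -0.05056952  0.02      ] [0.49288944 0.06586547 0.02      ] 0.116557981249798 tab [ 0.50814132 -0.01122765  0.069     ] [0.50976518 0.02412489 0.069     ] 0.03538981359188293 [ 0.49203889 -0.00801169  0.069     ] 0.02871360521814687
0.027 [ 0.49184398 -0.05797986  0.02      ] [0.49788597 0.07343767 0.02      ] 0.13155634706421285 tab [ 0.51722069 -0.01429094  0.069     ] [0.51911716 0.02699666 0.069     ] 0.04133112707840182 [ 0.49841496 -0.01053507  0.069     ] 0.033534103339343056
```

View pics/w3c.png

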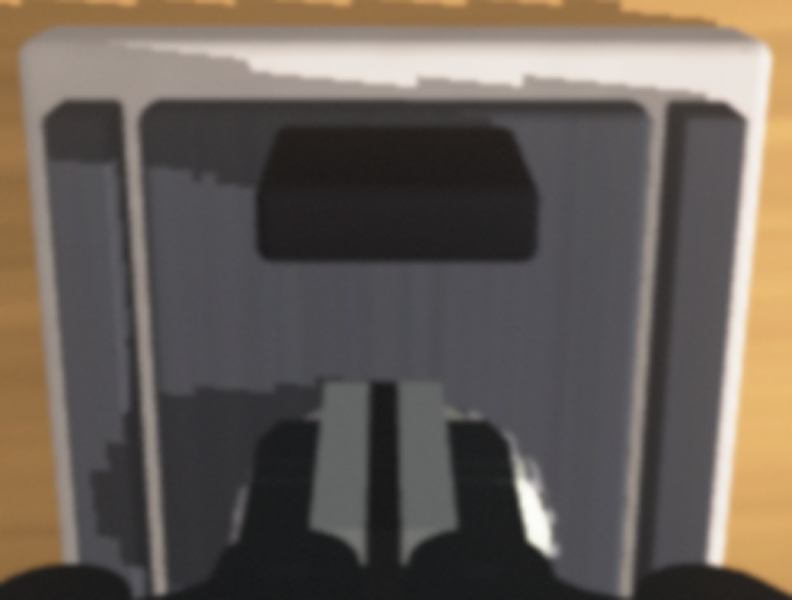

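The camera pose checks out: at zero bias the tab width is 35.4 mm against 36. But the tips really end about 28 mm behind the nominal TCP: in the scene view the tip is at s2d (318,448), against a predicted row of 504. So I add about 28 mm to the tip height. I raise, go back behind the tab, go lower and look again.

Emit:
servo_tool(
  commands=[
    {"x": 0, "y": 0, "z": 0.025, "rx": 0, "ry": 0, "rz": 0},
    {"x": -0.025, "y": 0.001, "z": 0.005, "rx": 0, "ry": 0, "rz": 0},
    {"x": -0.025, "y": 0.001, "z": 0, "rx": 0, "ry": 0, "rz": 0},
    {"x": -0.025, "y": 0.001, "z": 0, "rx": 0, "ry": 0, "rz": 0},
    {"x": 0, "y": 0, "z": 0, "rx": 0, "ry": 0, "rz": 0},
  ],
)

```text
time: 4.17
tool_pos: [0.4478, 0.0064, 0.08]
ee_rot: [-179.6, -0.0, 87.4]
contact_force: [-0.9, -0.1, -0.6]
gripper_width: 0.001
```

Emit:
servo_tool(
  commands=[
    {"x": 0, "y": 0, "z": -0.02, "rx": 0, "ry": 0, "rz": 0},
    {"x": 0, "y": 0, "z": -0.02, "rx": 0, "ry": 0, "rz": 0},
    {"x": 0, "y": 0, "z": -0.015, "rx": 0, "ry": 0, "rz": 0},
    {"x": 0, "y": 0, "z": 0, "rx": 0, "ry": 0, "rz": 0},
  ],
)

```text
time: 4.5
tool_pos: [0.4518, 0.0065, 0.0237]
ee_rot: [-179.7, 0.1, 87.4]
contact_force: [-0.2, -0.5, -0.4]
gripper_width: -0.003
```

```bash
python3 - <<'E'
from h import *
c2=snap('scene','s4');w=snap('wrist','w4');s=c2['state']; print(s['time'],s['tool_pos'],s['contact_force'])
im=cv2.imread('pics/s4.png'); a=cv2.resize(im[220:300,290:370],None,fx=5,fy=5,interpolation=cv2.INTER_CUBIC)
cv2.imwrite('pics/s4c.png',np.hstack([a,cv2.resize(cv2.imread('pics/w4.png'),(400,400))]))
print((proj(c2,[s['tool_pos'],s['tool_pos']+[0,0,.028]])-[290,220])*5)
E
```

```text
4.5 [0.45179463 0.00648291 0.02369125] [-0.1732944  -0.5139132  -0.43389179]
[[277.80192493 231.08736191]
 [280.32520173 197.37189112]]
```

View pics/s4c.png

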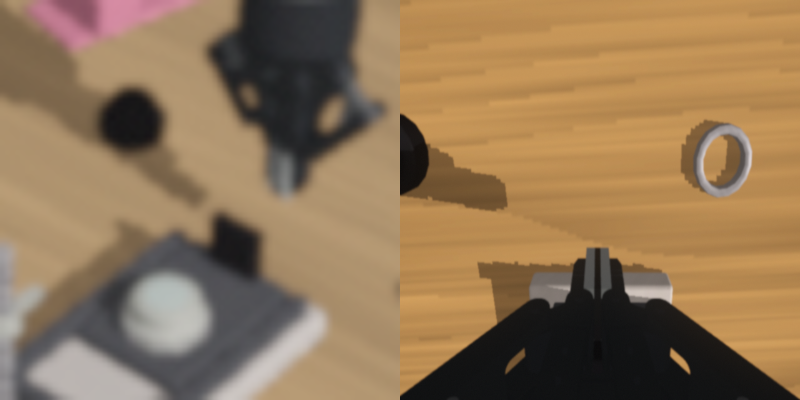

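The tip is at (283,195) in the crop, matching the +28 mm prediction (280,197), so it is at z≈0.052, level with the tab. Now I push.

Emit:
servo_tool(
  commands=[
    {"x": 0.012, "y": -0.0006, "z": 0, "rx": 0, "ry": 0, "rz": 0},
    {"x": 0.012, "y": -0.0006, "z": 0, "rx": 0, "ry": 0, "rz": 0},
    {"x": 0.01, "y": -0.0005, "z": 0, "rx": 0, "ry": 0, "rz": 0},
    {"x": 0.01, "y": -0.0005, "z": 0, "rx": 0, "ry": 0, "rz": 0},
    {"x": 0, "y": 0, "z": 0, "rx": 0, "ry": 0, "rz": 0},
  ],
)

```text
time: 5.02
tool_pos: [0.5006, 0.0045, 0.0266]
ee_rot: [179.9, -0.0, 87.4]
contact_force: [1.2, 0.8, -0.7]
gripper_width: 0.0
```

Emit:
servo_tool(
  commands=[
    {"x": 0.01, "y": -0.0005, "z": 0, "rx": 0, "ry": 0, "rz": 0},
    {"x": 0.01, "y": -0.0005, "z": 0, "rx": 0, "ry": 0, "rz": 0},
    {"x": 0.01, "y": -0.0005, "z": 0, "rx": 0, "ry": 0, "rz": 0},
    {"x": 0.005, "y": 0, "z": 0, "rx": 0, "ry": 0, "rz": 0},
  ],
)

```text
time: 5.35
tool_pos: [0.5346, 0.0027, 0.0258]
ee_rot: [180.0, 0.0, 87.4]
contact_force: [-2.9, -1.5, 1.2]
gripper_width: 0.0
```

Force has gone to about -3 N in x, so it is pushing. I continue slowly to the stop.

Emit:
servo_tool(
  commands=[
    {"x": 0.004, "y": -0.0002, "z": 0, "rx": 0, "ry": 0, "rz": 0},
    {"x": 0.004, "y": -0.0002, "z": 0, "rx": 0, "ry": 0, "rz": 0},
    {"x": 0.003, "y": -0.0002, "z": 0, "rx": 0, "ry": 0, "rz": 0},
  ],
)

```text
time: 5.6
tool_pos: [0.5434, 0.0023, 0.0256]
ee_rot: [-179.9, 0.0, 87.4]
contact_force: [-10.3, 0.1, 8.0]
gripper_width: 0.001
```

Emit:
servo_tool(
  commands=[
    {"x": 0.003, "y": 0, "z": 0, "rx": 0, "ry": 0, "rz": 0},
    {"x": 0.002, "y": 0, "z": 0, "rx": 0, "ry": 0, "rz": 0},
  ],
)

```text
time: 5.77
tool_pos: [0.5432, 0.0024, 0.0249]
ee_rot: [-179.3, -0.0, 87.4]
contact_force: [-19.5, -0.1, 15.8]
gripper_width: -0.003
```

Emit:
servo_tool(
  commands=[
    {"x": 0.002, "y": 0, "z": 0, "rx": 0, "ry": 0, "rz": 0},
    {"x": 0.002, "y": 0, "z": 0, "rx": 0, "ry": 0, "rz": 0},
  ],
)

```text
time: 5.93
tool_pos: [0.543, 0.0024, 0.0243]
ee_rot: [-178.9, -0.0, 87.4]
contact_force: [-28.3, 1.1, 20.8]
gripper_width: 0.001
```

The arm has stopped at x 0.543 with the force rising, so the carrier is on the stop. I back off and go up to look at the stage.

Emit:
servo_tool(
  commands=[
    {"x": 0, "y": 0, "z": 0, "rx": 0, "ry": 0, "rz": 0},
    {"x": -0.01, "y": 0, "z": 0, "rx": 0, "ry": 0, "rz": 0},
    {"x": -0.02, "y": 0, "z": 0.0, "rx": 0, "ry": 0, "rz": 0},
    {"x": -0.015, "y": 0, "z": 0.03, "rx": 0, "ry": 0, "rz": 0},
    {"x": 0, "y": 0, "z": 0.035, "rx": 0, "ry": 0, "rz": 0},
  ],
)

```text
time: 6.35
tool_pos: [0.5033, 0.002, 0.0891]
ee_rot: [-179.6, 0.1, 87.4]
contact_force: [1.2, -0.1, -0.7]
gripper_width: -0.002
```

Emit:
servo_tool(
  commands=[
    {"x": 0, "y": -0.005, "z": 0.035, "rx": 0, "ry": 0, "rz": 0},
    {"x": 0.01, "y": -0.02, "z": 0.03, "rx": 0, "ry": 0, "rz": 0},
    {"x": 0.02, "y": -0.025, "z": 0.02, "rx": 0, "ry": 0, "rz": 0},
    {"x": 0.03, "y": -0.02, "z": 0.01, "rx": 0, "ry": 0, "rz": 0},
    {"x": 0.02, "y": -0.02, "z": 0.01, "rx": 0, "ry": 0, "rz": 0},
  ],
  claw=0.085,
)

```text
time: 6.77
tool_pos: [0.5916, -0.0884, 0.1983]
ee_rot: [179.7, -0.0, 87.4]
contact_force: [0.8, 0.3, 1.2]
gripper_width: 0.71
```

Emit:
servo_tool(
  commands=[
    {"x": 0.02, "y": 0, "z": 0.01, "rx": 0, "ry": 0, "rz": 0},
    {"x": 0, "y": 0, "z": 0.0, "rx": 0, "ry": 0, "rz": 0},
    {"x": 0, "y": 0, "z": 0.0, "rx": 0, "ry": 0, "rz": 0},
  ],
)

```text
time: 7.02
tool_pos: [0.6095, -0.0877, 0.2061]
ee_rot: [179.9, 0.0, 87.4]
contact_force: [0.3, 0.3, -0.8]
gripper_width: 0.992
```

```bash
python3 - <<'E'
from h import *
c=snap('wrist','w5'); s=c['state']; print(s['time'],s['tool_pos'],s['ee_rot'],s['gripper_width'])
E
```

```text
7.0167 [ 0.60950983 -0.08768165  0.20613595] [1.79877374e+02 1.38861866e-02 8.73769968e+01] 0.9917067276628369
```

View pics/w5.png

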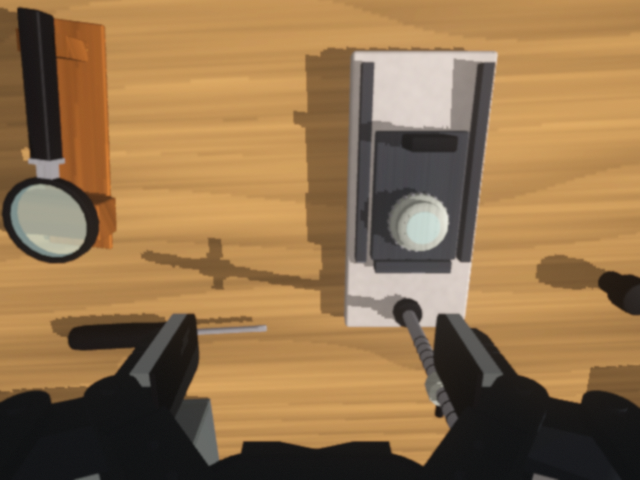

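The carrier plate now touches the stop bar (row ~262) and the mount is at (420,222). One more view brings the pointer between the fingers.

Emit:
servo_tool(
  commands=[
    {"x": -0.01, "y": 0.03, "z": 0.01, "rx": 0, "ry": 0, "rz": 0},
    {"x": -0.01, "y": 0.03, "z": 0.01, "rx": 0, "ry": 0, "rz": 0},
    {"x": -0.01, "y": 0.02, "z": 0.0, "rx": 0, "ry": 0, "rz": 0},
    {"x": 0, "y": 0, "z": 0.0, "rx": 0, "ry": 0, "rz": 0},
    {"x": 0, "y": 0, "z": 0.0, "rx": 0, "ry": 0, "rz": 0},
  ],
)

```text
time: 7.48
tool_pos: [0.5768, -0.0056, 0.2254]
ee_rot: [-179.9, -0.1, 87.6]
contact_force: [0.6, -0.7, -0.2]
gripper_width: 1.0
```

```bash
python3 - <<'E'
from h import *
c=snap('wrist','w6'); s=c['state']; print(s['time'],s['tool_pos'],s['ee_rot'],s['gripper_width'])
im=cv2.imread('pics/w6.png')
cv2.imwrite('pics/w6b.png',cv2.resize(im[290:440,220:400],None,fx=4,fy=4,interpolation=cv2.INTER_CUBIC))
E
```

```text
7.4833 [ 0.57678058 -0.00557453  0.22538007] [-1.79945077e+02 -5.25283983e-02  8.75944174e+01] 0.9999670005793436
```

View pics/w6.png

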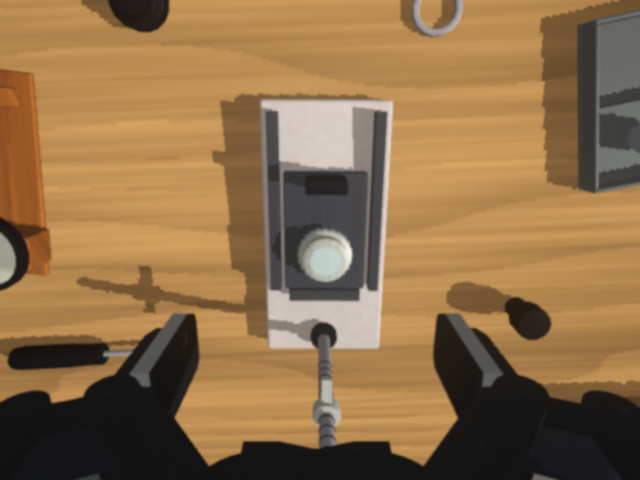

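View pics/w6b.png

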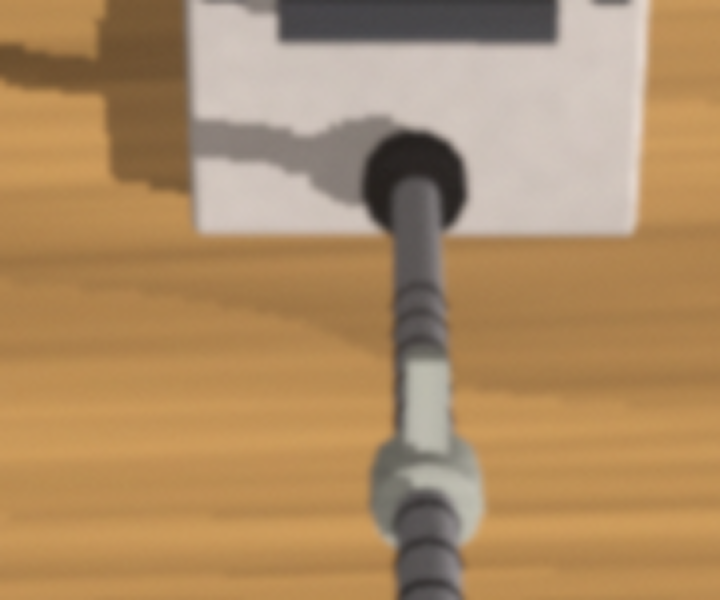

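Tip end face at w6 (326.8,378). In w5 the loupe ring is centred near (50,221), with the handle from (46,160) to (33,10).

```bash
python3 - <<'E'
from h import *
w1,w5,w6,t,s=[load(k) for k in('w1','w5','w6','top0','scene0')]
print('tip',tri([(w1,(266.2,352.7)),(w6,(326.75,378)),(s,(297.5,278))]),tri([(w1,(266.2,352.7)),(w6,(326.75,378))]))
print(tri([(w6,(326.75,378)),(s,(297.5,278))]))
im=cv2.imread('pics/w6.png')
cv2.imwrite('pics/w6c.png',cv2.resize(im[160:310,250:400],None,fx=4,fy=4,interpolation=cv2.INTER_CUBIC))
P=np.array([onz(w6,p,.02)[:2] for p in [(261,100.5),(392.5,100.5),(379.5,348.5),(269.5,348.5)]])
print(P,np.linalg.norm(P-np.roll(P,-1,0),axis=1),P.mean(0))
for a,b in((0,3),(1,2)): d=P[b]-P[a];print(np.degrees(np.arctan2(d[1],d[0])))
im=cv2.imread('pics/w5.png')
cv2.imwrite('pics/w5c.png',cv2.resize(im[0:270,0:120],None,fx=2.2,fy=2.2,interpolation=cv2.INTER_CUBIC))
E
```

```text
tip (array([ 0.69359518, -0.00130559,  0.13876255]), [0.0009338519204574149, 0.0009409733212418797, 0.0016763929912296104]) (array([ 0.69607991, -0.00233813,  0.13581661]), [0.00027417227668638224, 0.00027417227668641986])
(array([ 0.69320602, -0.00113545,  0.13832901]), [0.0012582222235405977, 0.0012582222235404533])
[[ 0.48814264 -0.05067938]
 [ 0.4930865   0.06637037]
 [ 0.74526536  0.05590923]
 [ 0.74022532 -0.06226697]] [0.11715412 0.25239574 0.11828362 0.25234887] [0.61667996 0.00233331]
-2.631885216649202
-2.375441119526995
```

View pics/w6c.png

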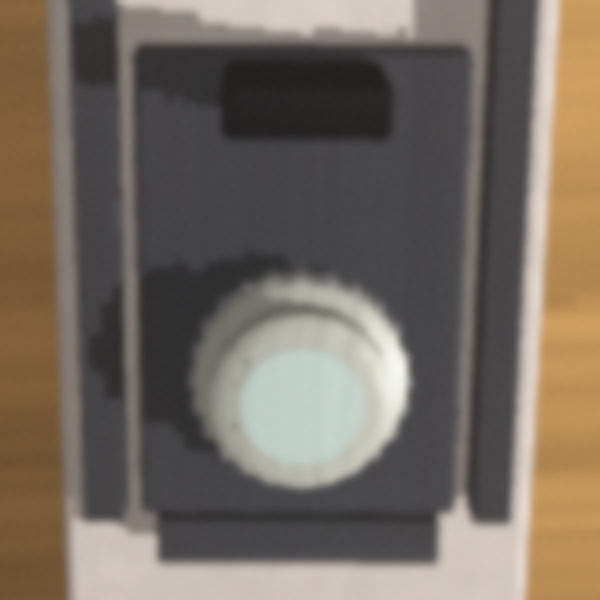

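View pics/w5c.png

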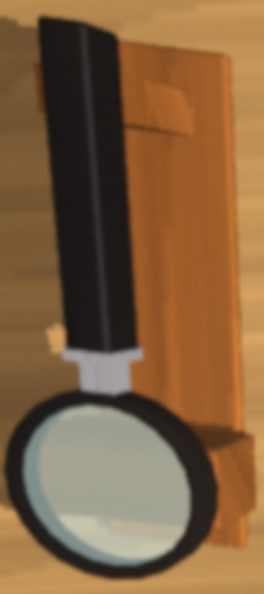

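Emit:
servo_tool(
  commands=[
    {"x": -0.003, "y": -0.037, "z": 0.005, "rx": 0, "ry": 0, "rz": -0.012},
    {"x": -0.003, "y": -0.037, "z": 0.005, "rx": 0, "ry": 0, "rz": -0.012},
    {"x": -0.003, "y": -0.037, "z": 0.005, "rx": 0, "ry": 0, "rz": -0.012},
    {"x": -0.003, "y": -0.037, "z": 0.005, "rx": 0, "ry": 0, "rz": -0.012},
    {"x": 0, "y": -0.037, "z": 0, "rx": 0, "ry": 0, "rz": -0.012},
  ],
)

```text
time: 7.95
tool_pos: [0.5651, -0.1962, 0.2466]
ee_rot: [179.9, 0.0, 83.8]
contact_force: [0.3, -0.0, 0.5]
gripper_width: 0.994
```

Emit:
servo_tool(
  commands=[
    {"x": 0, "y": -0.037, "z": 0, "rx": 0, "ry": 0, "rz": -0.014},
    {"x": 0, "y": -0.037, "z": 0, "rx": 0, "ry": 0, "rz": -0.014},
    {"x": 0, "y": -0.03, "z": 0, "rx": 0, "ry": 0, "rz": -0.014},
    {"x": 0, "y": 0, "z": 0, "rx": 0, "ry": 0, "rz": 0},
    {"x": 0, "y": 0, "z": 0, "rx": 0, "ry": 0, "rz": 0},
  ],
)

```text
time: 8.37
tool_pos: [0.5641, -0.3005, 0.2453]
ee_rot: [-179.9, 0.1, 81.2]
contact_force: [0.0, 1.2, 0.6]
gripper_width: 0.996
```

```bash
python3 - <<'E'
from h import *
c=snap('wrist','w7'); s=c['state']; print(s['time'],s['tool_pos'],s['ee_rot'],s['gripper_width'])
E
```

```text
8.3667 [ 0.56414072 -0.30054659  0.24531734] [-1.79936611e+02  9.77568238e-02  8.11660050e+01] 0.995541263511548
```

View pics/w7.png

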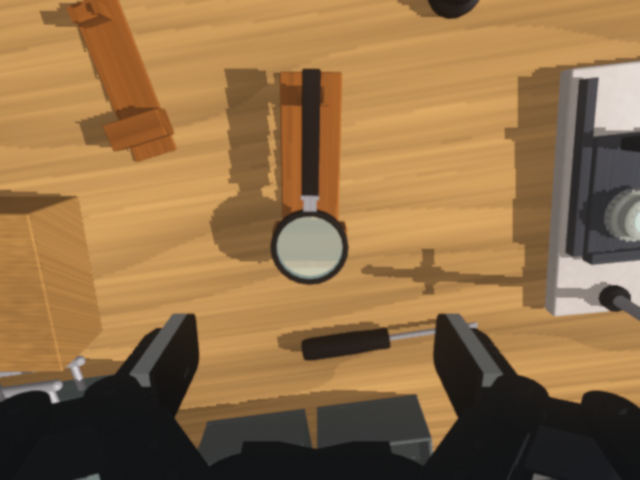

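The loupe lies nearly along the image's vertical: ring centre about (310,246), handle (310,195) to (312,70).

```bash
python3 - <<'E'
from h import *
w5,w6,w7,s,t=[load(k) for k in('w5','w6','w7','scene0','top0')]
def ringfit(tag,c0,r):
    im=cv2.imread(f'pics/{tag}.png'); g=cv2.cvtColor(im,cv2.COLOR_BGR2GRAY)
    m=(g<70).astype(np.uint8); m2=np.zeros_like(m); cv2.circle(m2,c0,r,1,-1); m&=m2
    n,l,st,ce=cv2.connectedComponentsWithStats(m); k=1+np.argmax(st[1:,4]); m=(l==k).astype(np.uint8)
    cs,_=cv2.findContours(m,cv2.RETR_EXTERNAL,cv2.CHAIN_APPROX_NONE)
    return cv2.fitEllipse(cv2.convexHull(max(cs,key=cv2.contourArea)))
e7=ringfit('w7',(310,246),46); e5=ringfit('w5',(51,220),53); print(e7,e5)
print('ring tri',tri([(w7,e7[0]),(w5,e5[0])]))
print('handle front/back tri', tri([(w7,(310.5,196)),(w5,(46,159))]), tri([(w7,(311.5,69)),(w5,(35,9))]))
L=onz(w7,e7[0],.046); g=cv2.cvtColor(cv2.imread('pics/w7.png'),cv2.COLOR_BGR2GRAY)
C=[]
for r in range(80,190,10):
    x=np.where(g[r,295:330]<55)[0]+295; C.append(((x.min()+x.max())/2,r)); print(r,x.min(),x.max(),end=' | ')
A=onz(w7,C[0],.056);B=onz(w7,C[-1],.056); d=B-A
print('\nL',L,'handle',A,B,'yaw',np.degrees(np.arctan2(d[1],d[0])),'yaw2',np.degrees(np.arctan2(*(L-A)[[1,0]])))
print('end',onz(w7,(311.5,69),.056))
print('mount',tri([(w6,(325.5,261.75)),(w5,(421.5,223))]),onz(w6,(325.5,261.75),.057),onz(w5,(421.5,223),.057))
E
```

```text
((308.71234130859375, 245.28150939941406), (75.58341979980469, 78.46260833740234), 99.89070892333984) ((51.924747467041016, 217.52853393554688), (86.50827026367188, 102.3614273071289), 101.57255554199219)
ring tri (array([ 0.60986534, -0.31522707,  0.04359796]), [0.0003407800365490996, 0.00034078003654921786])
handle front/back tri (array([ 0.56054511, -0.30550446,  0.04776801]), [0.0007580698189813682, 0.0007580698189814047]) (array([ 0.45237306, -0.28738271,  0.04651905]), [0.00044909391462100135, 0.00044909391462102135])
80 303 319 | 90 302 319 | 100 301 320 | 110 302 318 | 120 302 318 | 130 302 318 | 140 303 318 | 150 302 318 | 160 302 317 | 170 302 317 | 180 302 317 | 
L [ 0.60945359 -0.31511625  0.046     ] handle [ 0.46210957 -0.28927561  0.056     ] [ 0.54511486 -0.3038601   0.056     ] yaw -9.965467238595153 yaw2 -9.947162051146087
end [ 0.45371785 -0.28751681  0.056     ]
mount (array([6.27368043e-01, 2.23343872e-04, 5.71859509e-02]), [0.002290240223015698, 0.0022902402230158426]) [0.62974712 0.00098002 0.057     ] [ 0.62517908 -0.00067009  0.057     ]
```

The results fit: lens at (0.6095,-0.315), loupe yaw -10°, grip point (0.526,-0.300), mount axis (0.629,0.001) with its height triangulating to 57 mm. Mark z is about 0.138. I approach above the grip with the claw part closed.

Emit:
servo_tool(
  commands=[
    {"x": -0.012, "y": 0, "z": -0.035, "rx": 0, "ry": 0, "rz": -0.01},
    {"x": -0.013, "y": 0, "z": -0.035, "rx": 0, "ry": 0, "rz": -0.01},
    {"x": -0.013, "y": 0, "z": -0.035, "rx": 0, "ry": 0, "rz": 0},
    {"x": 0, "y": 0, "z": -0.03, "rx": 0, "ry": 0, "rz": 0},
    {"x": 0, "y": 0, "z": 0, "rx": 0, "ry": 0, "rz": 0},
  ],
  claw=0.05,
)

```text
time: 8.83
tool_pos: [0.5239, -0.2927, 0.1051]
ee_rot: [-179.4, -0.2, 80.5]
contact_force: [-1.2, 2.2, -0.5]
gripper_width: 0.584
```

Emit:
servo_tool(
  commands=[
    {"x": 0, "y": 0, "z": 0, "rx": 0, "ry": 0, "rz": 0},
    {"x": 0, "y": 0, "z": 0, "rx": 0, "ry": 0, "rz": 0},
  ],
)

```text
time: 9.0
tool_pos: [0.5298, -0.2966, 0.1125]
ee_rot: [179.9, 0.0, 80.5]
contact_force: [0.3, 0.7, -0.2]
gripper_width: 0.586
```

```bash
python3 - <<'E'
from h import *
c=snap('wrist','w8'); q=snap('scene','s8'); s=q['state']; print(s['time'],s['tool_pos'],s['ee_rot'],s['gripper_width'])
im=cv2.imread('pics/s8.png'); a=cv2.resize(im[190:280,200:290],(400,400),interpolation=cv2.INTER_CUBIC)
cv2.imwrite('pics/s8c.png',np.hstack([a,cv2.resize(cv2.imread('pics/w8.png')[100:420,160:480],(400,400))]))
print((proj(q,[s['tool_pos'],s['tool_pos']+[0,0,.028]])-[200,190])*400/90)
E
```

```text
9.05 [ 0.53020072 -0.29697662  0.11310621] [1.79785882e+02 4.17289032e-02 8.04481292e+01] 0.5866812227205036
[[252.01771349 134.77643368]
 [250.28741164 103.37857425]]
```

View pics/s8c.png

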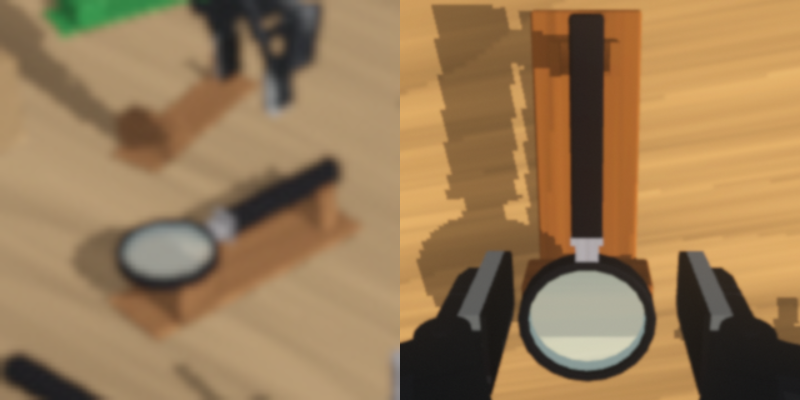

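Fingers straddle the handle with a small offset left to fix, about 4 mm each in x and y. Tips measure about 39 mm above the reported TCP at this opening, so the reported TCP needs z≈0.002 for pads centred at 46 mm. I descend in steps.

Emit:
servo_tool(
  commands=[
    {"x": -0.002, "y": -0.002, "z": -0.02, "rx": 0, "ry": 0, "rz": -0.007},
    {"x": -0.002, "y": -0.002, "z": -0.02, "rx": 0, "ry": 0, "rz": 0},
    {"x": 0, "y": 0, "z": -0.02, "rx": 0, "ry": 0, "rz": 0},
    {"x": 0, "y": 0, "z": -0.015, "rx": 0, "ry": 0, "rz": 0},
    {"x": 0, "y": 0, "z": 0, "rx": 0, "ry": 0, "rz": 0},
  ],
)

```text
time: 9.52
tool_pos: [0.5238, -0.2998, 0.0347]
ee_rot: [-179.9, -0.0, 80.0]
contact_force: [0.5, -0.0, -1.0]
gripper_width: 0.582
```

Emit:
servo_tool(
  commands=[
    {"x": 0, "y": 0, "z": -0.01, "rx": 0, "ry": 0, "rz": 0},
    {"x": 0, "y": 0, "z": -0.01, "rx": 0, "ry": 0, "rz": 0},
    {"x": 0, "y": 0, "z": 0, "rx": 0, "ry": 0, "rz": 0},
  ],
)

```text
time: 9.77
tool_pos: [0.5241, -0.3002, 0.0151]
ee_rot: [-180.0, -0.0, 80.0]
contact_force: [-0.5, -0.1, 0.1]
gripper_width: 0.59
```

```bash
python3 - <<'E'
from h import *
c=snap('wrist','w9'); q=snap('scene','s9'); s=q['state']; print(s['time'],s['tool_pos'],s['ee_rot'],s['gripper_width'],s['contact_force'])
im=cv2.imread('pics/s9.png'); a=cv2.resize(im[190:280,200:290],(400,400),interpolation=cv2.INTER_CUBIC)
cv2.imwrite('pics/s9c.png',np.hstack([a,cv2.resize(cv2.imread('pics/w9.png')[100:420,160:480],(400,400))]))
E
```

```text
9.8167 [ 0.52408864 -0.30037899  0.0156212 ] [-1.79973342e+02 -1.80689006e-02  7.99964242e+01] 0.5878636482258458 [ 0.57477861  0.56872715 -0.24597182]
```

View pics/s9c.png

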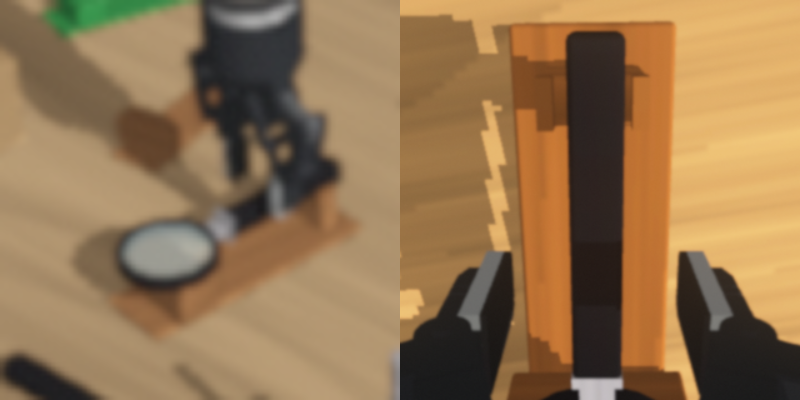

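Centred: handle at column 597, fingers symmetric about 597. I go down the last 13 mm and close.

Emit:
servo_tool(
  commands=[
    {"x": 0.001, "y": 0, "z": -0.007, "rx": 0, "ry": 0, "rz": 0},
    {"x": 0.001, "y": 0, "z": -0.006, "rx": 0, "ry": 0, "rz": 0},
    {"x": 0, "y": 0, "z": 0, "rx": 0, "ry": 0, "rz": 0},
  ],
)

```text
time: 10.12
tool_pos: [0.5259, -0.3001, 0.0018]
ee_rot: [-179.9, -0.0, 80.0]
contact_force: [0.0, -0.2, -1.1]
gripper_width: 0.592
```

Emit:
servo_tool(
  commands=[
    {"x": 0, "y": 0, "z": 0, "rx": 0, "ry": 0, "rz": 0},
    {"x": 0, "y": 0, "z": 0, "rx": 0, "ry": 0, "rz": 0},
    {"x": 0, "y": 0, "z": 0, "rx": 0, "ry": 0, "rz": 0},
    {"x": 0, "y": 0, "z": 0, "rx": 0, "ry": 0, "rz": 0},
  ],
  claw=0,
)

```text
time: 10.45
tool_pos: [0.5263, -0.3009, 0.0032]
ee_rot: [180.0, 0.0, 80.0]
contact_force: [-0.5, 0.2, 2.4]
gripper_width: 0.172
```

```bash
python3 - <<'E'
from h import *
c=snap('wrist','w10'); q=snap('scene','s10'); s=q['state']; print(s['time'],s['tool_pos'],s['ee_rot'],s['gripper_width'],s['contact_force'])
im=cv2.imread('pics/s10.png'); a=cv2.resize(im[190:280,200:290],(400,400),interpolation=cv2.INTER_CUBIC)
cv2.imwrite('pics/s10c.png',np.hstack([a,cv2.resize(cv2.imread('pics/w10.png')[100:420,160:480],(400,400))]))
E
```

```text
10.5 [ 0.5262787  -0.3008846   0.00319178] [1.79968691e+02 1.24322102e-02 7.99751948e+01] 0.1692644318923477 [-0.32959803  0.382065    1.4602093 ]
```

View pics/s10c.png

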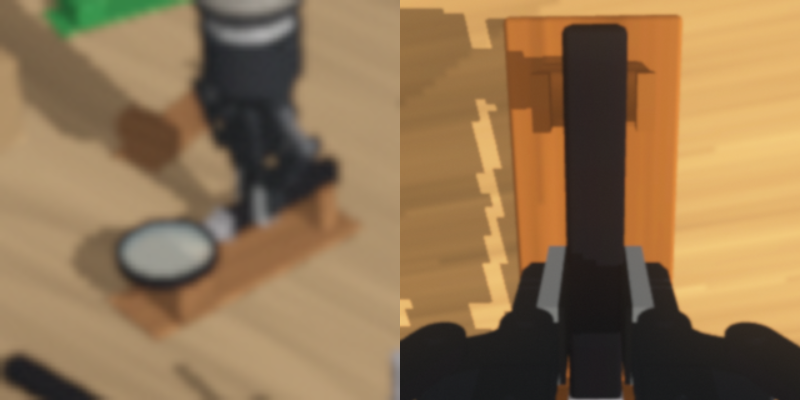

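Gripped: opening reads about 14.5 mm on the 16 mm handle, and the pads sit both sides of it. I lift gently and check for level and slip.

Emit:
servo_tool(
  commands=[
    {"x": 0, "y": 0, "z": 0, "rx": 0, "ry": 0, "rz": 0},
    {"x": 0, "y": 0, "z": 0, "rx": 0, "ry": 0, "rz": 0},
    {"x": 0, "y": 0, "z": 0.005, "rx": 0, "ry": 0, "rz": 0},
    {"x": 0, "y": 0, "z": 0.01, "rx": 0, "ry": 0, "rz": 0},
    {"x": 0, "y": 0, "z": 0.015, "rx": 0, "ry": 0, "rz": 0},
  ],
)

```text
time: 10.97
tool_pos: [0.5251, -0.2999, 0.0324]
ee_rot: [-179.8, -0.0, 80.0]
contact_force: [-0.5, -0.3, -1.2]
gripper_width: 0.169
```

Emit:
servo_tool(
  commands=[
    {"x": 0, "y": 0, "z": 0.02, "rx": 0, "ry": 0, "rz": 0},
    {"x": 0, "y": 0, "z": 0.02, "rx": 0, "ry": 0, "rz": 0},
    {"x": 0, "y": 0, "z": 0.02, "rx": 0, "ry": 0, "rz": 0},
    {"x": 0, "y": 0, "z": 0.01, "rx": 0, "ry": 0, "rz": 0},
    {"x": 0, "y": 0, "z": 0, "rx": 0, "ry": 0, "rz": 0},
  ],
)

```text
time: 11.38
tool_pos: [0.5276, -0.3014, 0.1055]
ee_rot: [179.7, 0.0, 80.0]
contact_force: [0.5, 0.1, -1.0]
gripper_width: 0.175
```

```bash
python3 - <<'E'
from h import *
c=snap('wrist','w11'); q=snap('scene','s11'); s=q['state']; print(s['time'],s['tool_pos'],s['ee_rot'],s['gripper_width'],s['contact_force'],s['torque'])
im=cv2.imread('pics/s11.png'); a=cv2.resize(im[170:280,190:300],(400,400),interpolation=cv2.INTER_CUBIC)
cv2.imwrite('pics/s11c.png',np.hstack([a,cv2.resize(cv2.imread('pics/w11.png')[100:420,160:480],(400,400))]))
E
```

```text
11.4333 [ 0.52678892 -0.30076481  0.10381859] [1.79875633e+02 9.85236782e-03 7.99975053e+01] 0.17345535692894548 [ 0.48830357 -0.09615067 -1.50148358] [ 0.03575722 -0.00467484  0.00878176]
```

View pics/s11c.png

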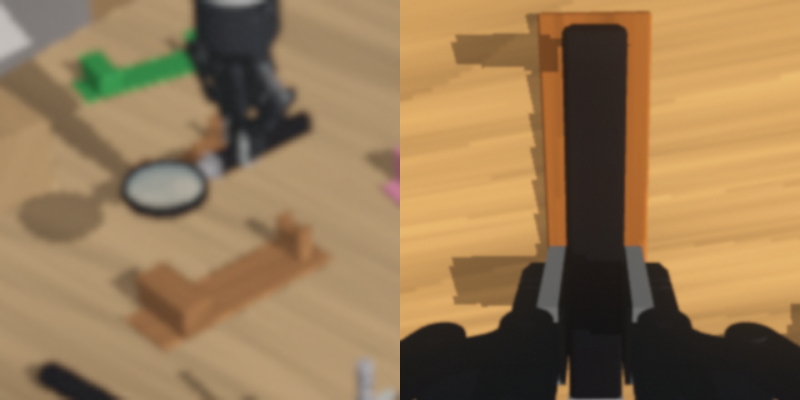

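Loupe held clear of the rest, with the handle unchanged relative to the fingers (still columns 565–627). Carrying it over to the stage at this height, slightly above the target.

Emit:
servo_tool(
  commands=[
    {"x": 0, "y": 0.015, "z": 0, "rx": 0, "ry": 0, "rz": 0.01},
    {"x": 0, "y": 0.025, "z": 0, "rx": 0, "ry": 0, "rz": 0.01},
    {"x": 0.002, "y": 0.03, "z": 0, "rx": 0, "ry": 0, "rz": 0.01},
    {"x": 0.002, "y": 0.03, "z": 0, "rx": 0, "ry": 0, "rz": 0.012},
    {"x": 0.002, "y": 0.03, "z": 0, "rx": 0, "ry": 0, "rz": 0.01},
  ],
)

```text
time: 11.9
tool_pos: [0.5308, -0.1691, 0.1013]
ee_rot: [-179.8, -0.0, 83.0]
contact_force: [1.4, 0.7, -1.2]
gripper_width: 0.172
```

Emit:
servo_tool(
  commands=[
    {"x": 0.002, "y": 0.03, "z": 0, "rx": 0, "ry": 0, "rz": 0.01},
    {"x": 0.002, "y": 0.03, "z": 0, "rx": 0, "ry": 0, "rz": 0.01},
    {"x": 0.002, "y": 0.03, "z": 0, "rx": 0, "ry": 0, "rz": 0.01},
    {"x": 0.002, "y": 0.03, "z": 0, "rx": 0, "ry": 0, "rz": 0.01},
    {"x": 0.002, "y": 0.02, "z": 0, "rx": 0, "ry": 0, "rz": 0.01},
  ],
)

```text
time: 12.32
tool_pos: [0.5408, -0.027, 0.1012]
ee_rot: [-179.8, -0.0, 86.0]
contact_force: [-0.3, 0.3, -1.7]
gripper_width: 0.171
```

Emit:
servo_tool(
  commands=[
    {"x": 0.001, "y": 0.015, "z": -0.002, "rx": 0, "ry": 0, "rz": 0.01},
    {"x": 0.001, "y": 0.012, "z": -0.002, "rx": 0, "ry": 0, "rz": 0.01},
    {"x": 0, "y": 0.005, "z": -0.002, "rx": 0, "ry": 0, "rz": 0},
    {"x": 0, "y": 0, "z": 0, "rx": 0, "ry": 0, "rz": 0},
    {"x": 0, "y": 0, "z": 0, "rx": 0, "ry": 0, "rz": 0},
  ],
)

```text
time: 12.73
tool_pos: [0.5437, 0.0, 0.0964]
ee_rot: [-180.0, 0.1, 86.9]
contact_force: [0.0, 0.0, -0.6]
gripper_width: 0.169
```

```bash
python3 - <<'E'
from h import *
c=snap('wrist','w12'); q=snap('scene','s12'); t=snap('top','t12'); s=t['state']; print(s['time'],s['tool_pos'],s['ee_rot'],s['gripper_width'],s['contact_force'])
im=cv2.imread('pics/s12.png'); cv2.imwrite('pics/s12c.png',cv2.resize(im[200:320,240:400],None,fx=5,fy=5,interpolation=cv2.INTER_CUBIC))
im=cv2.imread('pics/t12.png'); cv2.imwrite('pics/t12c.png',cv2.resize(im[120:260,230:370],None,fx=4,fy=4,interpolation=cv2.INTER_CUBIC))
E
```

```text
12.8333 [ 5.43985596e-01 -3.99896228e-04  9.68033754e-02] [-1.79998441e+02  4.21181616e-02  8.68290286e+01] 0.1664495805150899 [ 0.12350253  0.53669525 -1.7249343 ]
```

View pics/s12c.png

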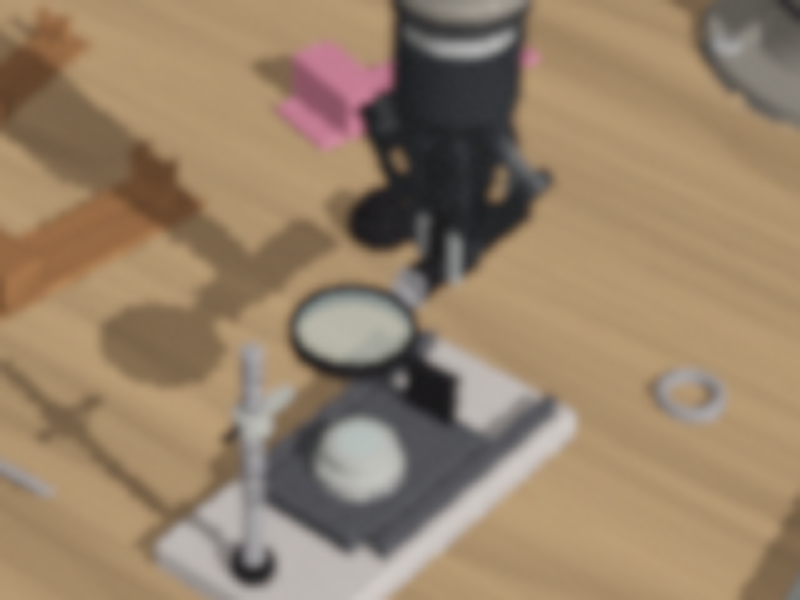

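View pics/t12c.png

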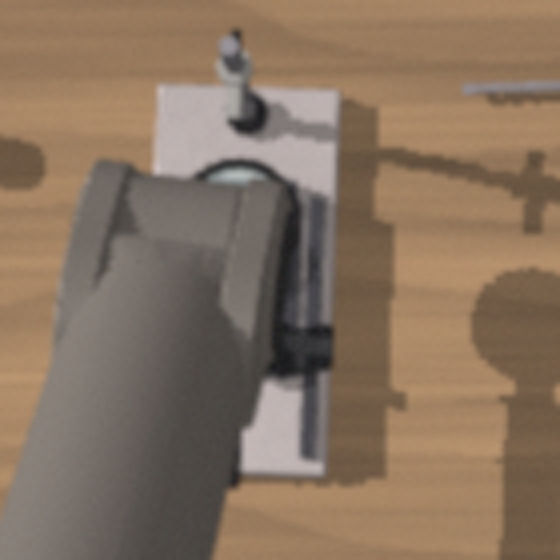

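View pics/w12.png

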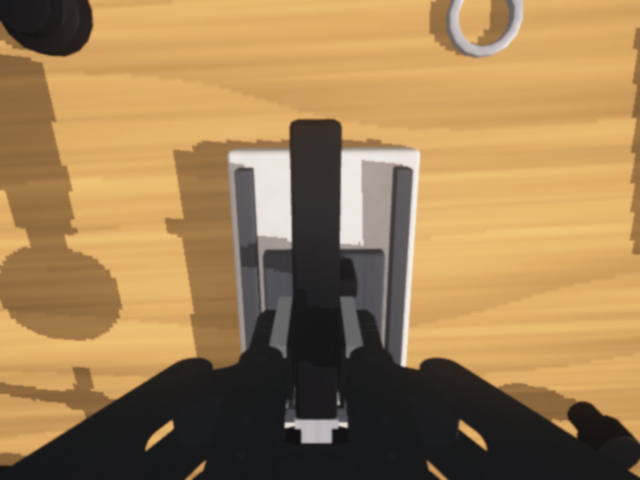

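Held over the stage; scene crop shows ring centred at about (353,328), mount at (360,458), pointer tip at (290,392). Now I measure the lens position against the pointer and mount.

```bash
python3 - <<'E'
from h import *
s0,s12=load('scene0'),load('s12')
def ring(tag,c0,r,roi):
    g=cv2.cvtColor(cv2.imread(f'pics/{tag}.png'),cv2.COLOR_BGR2GRAY)
    x0,y0,x1,y1=roi; G=cv2.resize(g[y0:y1,x0:x1],None,fx=6,fy=6,interpolation=cv2.INTER_CUBIC)
    m=(G<80).astype(np.uint8); mm=np.zeros_like(m); c=(int((c0[0]-x0)*6),int((c0[1]-y0)*6)); cv2.ellipse(mm,c,(int(r*6),int(r*.78*6)),8,0,360,1,-1); m&=mm
    cs,_=cv2.findContours(m,cv2.RETR_EXTERNAL,cv2.CHAIN_APPROX_NONE); k=max(cs,key=cv2.contourArea)
    e=cv2.fitEllipse(k); return (e[0][0]/6+x0,e[0][1]/6+y0),(e[1][0]/6,e[1][1]/6),e[2]
def exp(c,P,tilt=(0,0)):
    a=np.linspace(0,2*np.pi,60,endpoint=False)
    pts=[]
    for dz in(-.006,.006):
        q=np.c_[.038*np.cos(a),.038*np.sin(a),0*a+dz]; pts.append(q)
    q=np.vstack(pts)@R.from_euler('xy',tilt).as_matrix().T+P
    h=cv2.convexHull(proj(c,q).astype(np.float32)); return cv2.fitEllipse(h)
st=s12['state']; T=st['tool_pos']; yaw=np.radians(st['ee_rot'][2]-90+.4)
L=T+np.array([.0844*np.cos(yaw),.0844*np.sin(yaw),.0428]); print('lens nominal',L)
print('s0 meas',ring('scene0',(238,246.5),14.5,(215,230,262,265)),'exp',exp(s0,np.array([.6095,-.315,.046])))
print('s12 meas',ring('s12',(310.6,265.6),14.5,(288,245,335,285)),'exp',exp(s12,L))
for tl in((.1,0),(0,.1)): print(tl,exp(s12,L,tl))
print('d/dz',exp(s12,L+[0,0,.01])[0],'dx',exp(s12,L+[.01,0,0])[0])
tip=(240+290/5,200+392/5); print('tip',tip,tri([(s12,tip),(load('w6'),(326.75,378))]),tri([(s12,tip),(load('w1'),(266.2,352.7))]))
print('mount scene: exp',(proj(s12,[(.6295,.001,.057)])-[240,200])*5)
im=cv2.imread('pics/s12.png'); cv2.imwrite('pics/s12d.png',cv2.resize(im[260:310,280:330],None,fx=12,fy=12,interpolation=cv2.INTER_CUBIC))
E
```

```text
lens nominal [ 0.62816553 -0.00441116  0.13943675]
s0 meas ((238.6403605143229, 244.2608184814453), (20.71580759684245, 26.568260192871094), 45.94660568237305) exp ((237.21910095214844, 246.26905822753906), (17.403438568115234, 24.56405258178711), 85.31490325927734)
s12 meas ((310.7389170328776, 265.54103724161786), (20.34576670328776, 25.95893096923828), 102.51518249511719) exp ((310.2107849121094, 265.3715515136719), (20.525854110717773, 27.539457321166992), 91.23198699951172)
(0.1, 0) ((310.2245178222656, 265.37493896484375), (19.41040802001953, 27.69112205505371), 85.4777603149414)
(0, 0.1) ((310.2220153808594, 265.3682861328125), (21.834644317626953, 27.38350486755371), 86.44271850585938)
d/dz (310.2692565917969, 262.6966247558594) dx (308.0984802246094, 267.1522521972656)
tip (298.0, 278.4) (array([ 6.93193239e-01, -3.79665195e-04,  1.37667844e-01]), [0.0021122248656657754, 0.002112224865665794]) (array([6.93577866e-01, 3.21179810e-05, 1.38457720e-01]), [0.0021248681043285395, 0.002124868104328515])
mount scene: exp [[354.68767423 437.44169039]]
```

View pics/s12d.png

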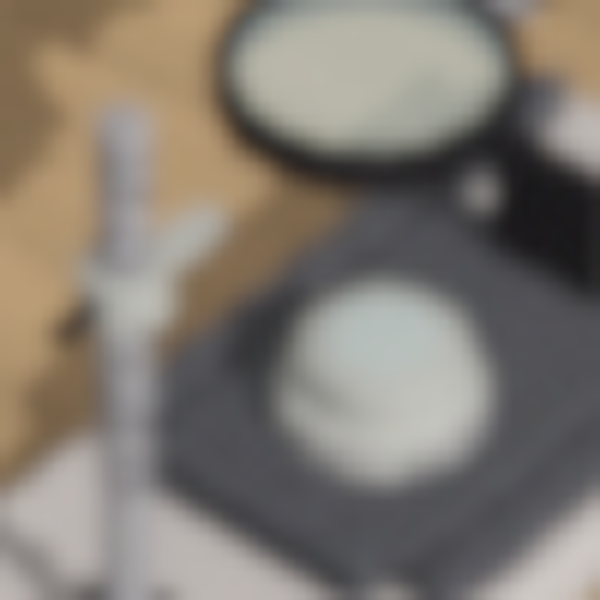

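The measured ring centre (310.7,265.5) agrees with the nominal lens (310.2,265.4), so lens z≈0.139 against mark z≈0.138, and x 0.628. In y it sits 5 mm short, so I make a small correction.

Emit:
servo_tool(
  commands=[
    {"x": 0.001, "y": 0.003, "z": -0.001, "rx": 0, "ry": 0, "rz": 0},
    {"x": 0, "y": 0.003, "z": 0, "rx": 0, "ry": 0, "rz": 0},
    {"x": 0, "y": 0, "z": 0, "rx": 0, "ry": 0, "rz": 0},
    {"x": 0, "y": 0, "z": 0, "rx": 0, "ry": 0, "rz": 0},
    {"x": 0, "y": 0, "z": 0, "rx": 0, "ry": 0, "rz": 0},
  ],
)

```text
time: 13.3
tool_pos: [0.5451, 0.0074, 0.0958]
ee_rot: [180.0, 0.0, 87.0]
contact_force: [-0.1, 0.3, -1.2]
gripper_width: 0.171
```

Emit:
servo_tool(
  commands=[
    {"x": 0, "y": 0, "z": 0, "rx": 0, "ry": 0, "rz": 0},
    {"x": 0, "y": 0, "z": 0, "rx": 0, "ry": 0, "rz": 0},
    {"x": 0, "y": 0, "z": 0, "rx": 0, "ry": 0, "rz": 0},
    {"x": 0, "y": 0, "z": 0, "rx": 0, "ry": 0, "rz": 0},
    {"x": 0, "y": 0, "z": 0, "rx": 0, "ry": 0, "rz": 0},
  ],
)

```text
time: 13.72
tool_pos: [0.5451, 0.0074, 0.0958]
ee_rot: [-180.0, -0.0, 87.0]
contact_force: [0.7, -0.4, -1.8]
gripper_width: 0.172
```

```bash
python3 - <<'E'
from h import *
q=snap('scene','s13'); t=snap('top','t13'); w=snap('wrist','w13')
for c in (q,t,w):
    st=c['state']; T=st['tool_pos']; yaw=np.radians(st['ee_rot'][2]-90+.4)
    print(st['time'],T,st['ee_rot'],T+np.array([.0844*np.cos(yaw),.0844*np.sin(yaw),.0428]),st['contact_force'],np.abs(st['joint_velocities']).max())
L=T+np.array([.0844*np.cos(yaw),.0844*np.sin(yaw),.0428])
print('top px',proj(t,[L,L+[.038,0,0]]),'scene',proj(q,[L]))
a=cv2.resize(cv2.imread('pics/s13.png')[235:315,270:350],(400,400),interpolation=cv2.INTER_CUBIC)
b=cv2.resize(cv2.imread('pics/t13.png')[140:220,250:330],(400,400),interpolation=cv2.INTER_CUBIC)
cv2.imwrite('pics/f13.png',np.hstack([a,b]))
E
```

```text
13.7167 [0.54510204 0.00735592 0.09580678] [-1.79997381e+02 -2.05696532e-03  8.69696886e+01] [0.62941312 0.00348268 0.13860678] [ 0.66303599 -0.38089201 -1.75679741] 0.11758087546456536
13.7667 [0.54509451 0.00738463 0.09582179] [-1.79997877e+02 -3.39950922e-03  8.69734648e+01] [0.62940584 0.00351695 0.13862179] [-0.52812137  0.26726503 -1.88831492] 0.13437947484386326
13.8167 [0.54510939 0.00736538 0.09580034] [-1.79997700e+02 -4.26287264e-04  8.69736479e+01] [0.62942074 0.00349796 0.13860034] [-0.25188484  0.56562293 -1.63152016] 0.09145856418744813
top px [[285.97878211 175.63039625]
 [285.88775483 160.08183677]] scene [[312.15164815 266.7628712 ]]
```

View pics/f13.png

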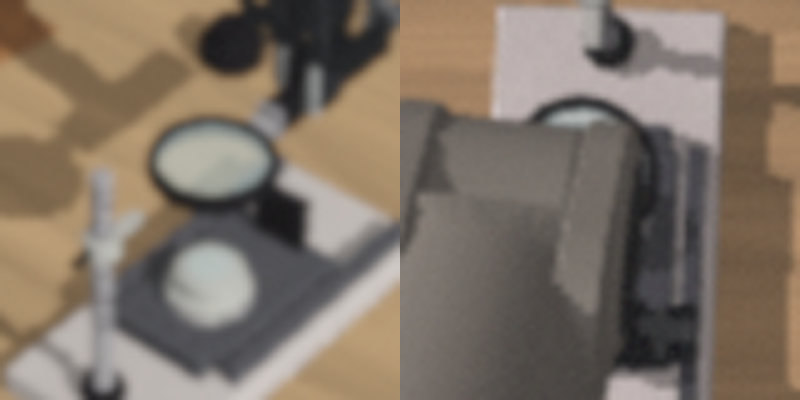

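Lens is at (0.6294, 0.0035, 0.1386), mount at (0.629–0.630, 0.001), mark z about 0.138. I make a last 2 mm trim in y, settle, and hand in.

Emit:
servo_tool(
  commands=[
    {"x": 0, "y": -0.002, "z": 0, "rx": 0, "ry": 0, "rz": 0},
    {"x": 0, "y": 0, "z": 0, "rx": 0, "ry": 0, "rz": 0},
    {"x": 0, "y": 0, "z": 0, "rx": 0, "ry": 0, "rz": 0},
    {"x": 0, "y": 0, "z": 0, "rx": 0, "ry": 0, "rz": 0},
    {"x": 0, "y": 0, "z": 0, "rx": 0, "ry": 0, "rz": 0},
  ],
)

```text
time: 14.28
tool_pos: [0.5451, 0.0054, 0.0958]
ee_rot: [-180.0, -0.0, 87.0]
contact_force: [0.1, -0.7, -1.9]
gripper_width: 0.174
```

Emit:
servo_tool(
  commands=[
    {"x": 0, "y": 0, "z": 0, "rx": 0, "ry": 0, "rz": 0},
    {"x": 0, "y": 0, "z": 0, "rx": 0, "ry": 0, "rz": 0},
    {"x": 0, "y": 0, "z": 0, "rx": 0, "ry": 0, "rz": 0},
    {"x": 0, "y": 0, "z": 0, "rx": 0, "ry": 0, "rz": 0},
    {"x": 0, "y": 0, "z": 0, "rx": 0, "ry": 0, "rz": 0},
  ],
)

```text
time: 14.7
tool_pos: [0.5452, 0.0054, 0.0958]
ee_rot: [180.0, -0.0, 87.0]
contact_force: [0.1, 1.1, -2.1]
gripper_width: 0.168
```

```bash
python3 - <<'E'
from h import *
s=sense(); print(s['time'],s['tool_pos'],s['ee_rot'],s['gripper_width'],s['contact_force'])
print(hand_in())
E
```

```text
14.7 [0.54515043 0.00539837 0.09582938] [ 1.79997049e+02 -1.90360534e-03  8.69766044e+01] 0.16766055074551928 [ 0.08966071  1.06648637 -2.09843139]
the job is handed in; nothing more can be done
None
```

I pushed the carrier home against the stop. I then took the loupe by its handle from the larger brown rest and handed the job in at 14.7 s, holding it level over the lens mount. `hand_in()` reports no verdict, so this rests on my own checks.

**Last checks**
- **Carrier:** the push stopped with the force rising, and the wrist view shows the plate against the stop bar.
- **Lens position:** about (0.629, 0.0015, 0.1386), worked out from the arm pose. I measured the mount axis at (0.629, 0.001) and the pointer tip at z 0.136 to 0.139.
- **Grip:** the opening stayed steady at about 14.5 mm, the tool did not drift, and it was within 0.01° of vertical. The handle had not moved in the fingers after the lift.

**What failed or disagreed**
- **First push missed:** the fingers passed over the tab without contact. The fingertips measured about 28 mm behind the reported TCP when shut and about 39 mm part open, so I corrected heights for that from then on.
- **Heights:** some wrist-camera heights came out 3 to 9 mm below the stated ones (handle top 47 mm against 56 mm). The mount once home came out right at 57 mm.
- **Pointer tip:** the rays from the scene and wrist cameras missed each other by about 2 mm.
- **Last picture:** I took the last picture before the final 2 mm trim in y. In it the lens looked up to about 3 mm lower than calculated, by eye, and I did not re-measure it.

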